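Unlock the turntable: trip the ratchet pawl and draw out the toothed bar

ROBOT

A 6-joint arm with a two-finger parallel gripper is mounted at the origin on the work surface. World frame = base frame: x ahead of the robot, y to its left, z up, the work surface at z = 0. Lengths are in m, angles in rad, forces in N, time in s.
With the tool pointing down it reaches from about 0.35 to 0.95 m from the base axis. Payload 17.4 kg.
Tool frame: the origin (TCP) lies on the mounting face of the last link; the fingertips stand 186 mm ahead of it and the grasp point (between the pads) lies 167 mm ahead of it; z points along the fingers, y is the direction in which the jaws open and shut (so a half turn about z gives the same grasp; the last joint's range is limited). The gripper opens to 93 mm and grips with 3 to 60 N. Pads are 15 mm wide; open, the fingers measure 128 mm over their backs; the gripper's body (75 mm by 188 mm) begins 65 mm behind the grasp point.
Start: joints at [1.258, 0.116, 1.442, -0, 1.584, -0.038], TCP at [0.183, 0.65, 0.405] pointing down, gripper open.
Joint ranges: [-2.83, 2.83], [-0.83, 2.19], [0.07, 2.5], [-1.14, 4.28], [0.01, 3], [-2.97, 2.97]. Speed limits (rad/s): [1.89, 1.89, 2.22, 3.14, 3.14, 3.14].

INTERFACE

Orientations are given as a unit quaternion [x, y, z, w].
In Python, from bench import bot, optics gives the robot as it stands.
- The arm moves only by the tool apply_moves, never from a script. Its argument "plan" is a list of rows, each a list of 5 numbers: the shift along the tool's x, y, z in cm, then the turn about the tool's z in units of 5 degrees (1.0 is 5 degrees), then the opening, from 0 (shut) to 1 (fully open). A call has 1 to 5 rows; each row is the pose to reach, as a shift and turn from the pose commanded when the call began, along the tool's axes at that moment; what a row does not reach only later rows make up. A row lasts 1/12 s, in which the tool goes at most 41.7 mm and 7.16 degrees, less where a joint would pass 70% of its speed; a pose out of reach is approached as far as the arm can. A call with a gripper value outside its range is refused whole. The fingers move at their own pace and stop on an object; "squeeze" is the grip in N (left out, the last holds). Time passes only in rows, so rows that repeat a pose let the fingers close. It gives the time, the measured TCP pose, the force and the opening at its end, in the units of the state.
- bot.sense(): the state, without advancing time (a new reading comes with each control period).
- optics.get_image(name): name is "scene" or "top"; returns (picture, depth): 400x640x3 uint8, blue, green, red; 400x640 float32, m along the optical axis (not along the pixel's ray), 0 where there is no reading.
- optics.calibration(name): a dict with "vfov" (degrees; the focal length in pixels is half the picture's height over the tangent of half this angle, whatever the lens; pixels are square), "cx", "cy" (the principal point, pixels), "k1" (the pictures are not rectified: a ray, as slopes to the right and down, at radius r is drawn at 1 + k1 r^2 times it, then the intrinsics apply), "R" (3x3) and "t" (3): a world point X has camera coordinates R X + t. Camera axes: x right, y down, z forward; pixel columns grow to the right and rows downward; lengths in m; the calibration is good to about 2 mm. A picture is of the moment at which its call begins. calibration takes no time and is no camera call.
- bot.hand_in(): hands the job in, once; it reports no verdict.
The state is a dict: "t": time; "joint_pos": joint angles; "dq": joint speeds; "joint_efforts": joint torques, N m; "tool_pos": TCP position; "tcp_rot": TCP orientation; "ft_force": force on the tool from outside, world axes, zero at the start; "wrist_torque": the same for the moment, N m; "grip_width": opening from 0.0 (shut) to 1.0 (fully open).
Only numpy, scipy, OpenCV 4.12 (cv2) and the standard library are available. Lean on these libraries where they do the work, as an engineer would, in place of code of your own. Each camera call takes 0.05 s, during which the arm holds its last target.

TASK

Free the brush turntable: reach in under the tap pipe and press the red lever down gently until it clicks and stays down, which lifts the pawl clear of the teeth, and stop pushing there. Then draw the toothed bar by its orange grip straight out of the bracket and lay it gently, flat and teeth up, wholly inside the blue wash tray, leaving the lever clicked down, the turntable unturned and the jug and funnel where they stand.

Things in the scene. Friction and masses are not known exactly. Their poses are not given: they have to be found in the camera images.
- bracket: Grey lock bracket bolted to the shelf, fixed; origin on the shelf (z = 0) under the guide. Bar is drawn out along its -x, roughly towards the robot; +z up. In its frame, mm: guide channel along x from -35 to 46, 25 wide inside, floor at z = 30, straps above with undersides at z = 56; the floor alone juts out to x = -65. Pawl pivot: a pin along y at x = -5, z = 64.
- guide_mouth (a point): Fixed point on the bracket: robot-side mouth of the guide, in the middle of the bar's section, 35 mm from the bracket's origin along -x, 37 mm above the shelf.
- pad_up (a point): Fixed point on the bracket: middle of the upper face of the red press pad (28 mm along the bracket's x, 34 along y, about level) when the lever is up: bracket x = -50, z = 112 mm. The pad sits on a stem whose setting differs between starts, so its true height is up to 10 mm above or below this, which no reading tells: find the pad by touch.
- pad_down (a point): Fixed point on the bracket: where the middle of the pad's upper face is once the lever is clicked down, x = -64, z = 89 mm in the bracket's frame, with the same unknown offset in height (up to 10 mm).
- pipe_mid (a point): Middle of the galvanised tap pipe, 27 mm thick, that bridges the lever along the bracket's y at x = -34, z = 230 mm, on uprights at y = -120 and 120 (brass tap on the +y one, out to y = 185). No gripper body fits above the pad: come in from the -x side, tool tilted back 35 to 45 degrees from vertical, pointing down and to +x.
- pawl (a joint): Pawl and lever angle, rad: 0 = lever up, pawl nose between the teeth (bar locked); grows as the pad goes down. The push on the pad peaks at 8 to 16 N (friction adds) near 0.15, 8 mm down, is gone at 0.30 (15 mm), then the lever snaps by itself to 0.42 (22 mm) and stays. Beyond is a stop (20 N within 2 mm). Over 35 N is forcing it. Some 3 N upwards under the pad trips it back.
- bar: Loose bar, 200 mm, 0.2 kg: orange grip block 30 long (x), 24 wide (y), 48 tall, then a steel bar 20 wide, 14 high, 170 long to +x with 10 mm teeth on top. Origin on its flat underside under the grip's middle; z up, teeth side. Starts in the guide, underside 30 mm up, origin at bracket x = -115 mm. Clear of the guide once drawn 105 mm; do not lift it until 155 mm out, or its tip lifts the lever.
- bar_grip (a point): Where to pinch the orange grip, across its 24 mm width (the bar's y): 30 mm above the bar's underside, 18 mm below the top of the grip.
- bar_tip (a point): Middle of the free tip of the bar, 185 mm along +x from the bar's origin, 7 mm above its underside.
- tray: Blue wash tray, fixed, open on top: 260 (x) by 150 (y) by 30 mm tall outside, walls and floor 4 mm; origin under its middle on the shelf. It stands left or right of the bracket, a wooden crate 240 x 150 mm with two clay pots (78 mm tall) at the other side.
- jug: Stainless jug 72 mm across with a side handle, 90 mm tall, standing on the shelf to one side; origin under its middle.
- funnel: Green funnel standing mouth down, 110 mm across and tall, on the shelf on the jug's other side of the bracket; origin under its middle.
- notch (a point): Point on the turntable, between its two upright lugs where the bar's tip sits, 75 mm beyond the bracket's origin along its +x. The turntable, a black 250 mm disc on a pivot 133 mm further on, carries three upright brushes, a vase and a white bottle; it is not to be turned (this point may shift up to 20 mm).

How it is judged:
On the way, in this order (a step that is already met when the one before it is completed fails the run):
1. the lever is clicked down (pawl joint above 0.38) while the bar is still in place (value of joint pawl above 0.38 rad and x of bar in the frame of bracket above -0.125 m), for 0.2 s.
2. the bar is drawn out of the guide by its grip, the lever staying down (value of joint pawl above 0.38 rad and x of bar_tip in the frame of bracket below -0.035 m and contact force between the fingers and bar above 0.5 N), for 0.1 s.
At the end, for the whole second after the job is handed in: The bar lies at rest and released inside the tray, flat on its floor (both ends within about 6 mm of it, tilt under 0.12 rad, teeth up), the lever is still clicked down (above 0.38 rad) and the turntable is unturned (its notch within 20 mm of its start) (x of bar in the frame of tray between -0.125 and 0.125 m and y of bar in the frame of tray between -0.07 and 0.07 m and x of bar_tip in the frame of tray between -0.13 and 0.13 m and y of bar_tip in the frame of tray between -0.075 and 0.075 m and z of bar in the frame of tray below 0.01 m and z of bar_tip in the frame of tray below 0.018 m and angle between bar's own z axis and vertical below 0.12 rad and linear speed of bar below 0.02 m/s and value of joint pawl above 0.38 rad and distance of notch from where it was at the start of the episode below 0.02 m); the robot touches nothing.
It fails at once if the lever is forced: more than 35 N from the robot (contact force between any of the fingers, the arm and pawl above 35 N).
It fails at once if the bar is dropped: it falls faster than 0.7 m/s out of the fingers (linear speed of bar above 0.7 m/s and contact force between the fingers and bar below 0.05 N).
It fails at once if the turntable is turned: its notch shifts by more than 20 mm (distance of notch from where it was at the start of the episode above 0.02 m).
It fails at once if jug or funnel is shifted by more than 30 mm or tipped over 0.3 rad (distance of any of jug, funnel from where it was at the start of the episode above 0.03 m or angle between any of jug, funnel's own z axis and vertical above 0.3 rad).
It also fails if it takes over 61 s, if anything falls off the work surface, if the arm or the gripper's body presses on something with over 40 N, if the wrist force passes 120 N, or if a joint passes its speed limit or range.

## Working session

There is one attempt and no reset: what is moved stays moved. The work goes in short steps, Python scripts to look and compute and a tool call to move; the robot and the scene stay as the last step left them, time stands still between calls to the robot, and variables do not carry over. Pictures are saved under pics/ and viewed, and the job is handed in when it is done.

Besides the shell and the picture viewer there is one more tool, called after "Emit:" by a JSON object that holds its "fn" and its "kwargs". apply_moves: Moves the arm, as the interface text tells. Its arguments: {"type":"object","properties":{"plan":{"type":"array"},"squeeze":{"type":"number"}},"required":["plan"]}

```bash
ls; mkdir -p pics; python3 - <<'E'
from bench import bot, optics
import cv2,numpy as np
print(bot.sense())
for n in ("scene","top"):
    im,d=optics.get_image(n); cv2.imwrite(f"pics/{n}0.png",im); np.save(f"pics/{n}0.npy",d); print(optics.calibration(n))
E
```

```text
pics
{'t': 0.0, 'joint_pos': array([ 1.25819167e+00,  1.16489795e-01,  1.44229209e+00,  7.94983954e-06,
        1.58404143e+00, -3.78346057e-02]), 'dq': array([-0.00106206, -0.0001412 , -0.00063764, -0.00063242,  0.00148505,
       -0.00104162]), 'joint_efforts': array([ 2.84106878e-03, -7.21225476e+01, -6.22636914e+01,  7.81774241e-02,
        2.30082421e-02, -4.97702206e-05]), 'tool_pos': array([0.18317539, 0.64967188, 0.40398583]), 'tcp_rot': array([ 1.36953177e-01,  9.90577331e-01, -6.05216640e-04, -1.11181011e-04]), 'ft_force': array([-0.18904044, -0.20515798, -0.04157114]), 'wrist_torque': array([-0.00682748, -0.01342728, -0.02222081]), 'grip_width': 0.9986349046305403}
{'vfov': 49.82719257537083, 'cx': 314.5691005088605, 'cy': 198.1562463131725, 'k1': -0.046249795006846, 'R': array([[ 0.60966845,  0.79265395,  0.00202458],
       [ 0.5139006 , -0.39331856, -0.76236913],
       [-0.60349859,  0.46583284, -0.64713925]]), 't': array([-0.38407618, -0.21005637,  1.67420146])}
{'vfov': 49.48960852316173, 'cx': 317.5053992035815, 'cy': 208.70943912033994, 'k1': 0.0202309807796466, 'R': array([[ 0.01059803, -0.99992468,  0.00618935],
       [-0.99284367, -0.01125888, -0.11888937],
       [ 0.1189501 , -0.00488507, -0.99288822]]), 't': array([-0.02853054,  0.64031394,  1.18660052])}
```

View pics/scene0.png

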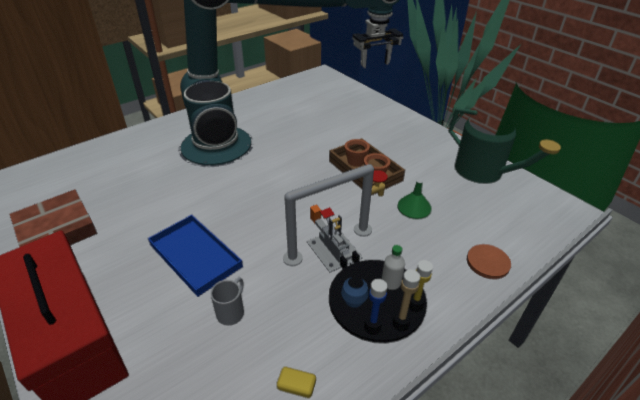

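View pics/top0.png

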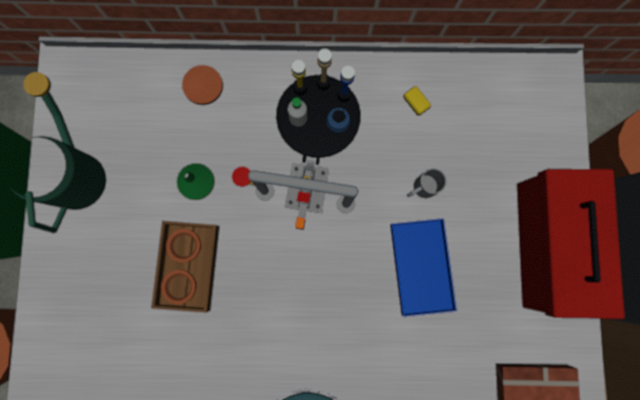

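The scene view shows the bracket under the pipe at about (335,240), the grip at (316,213) and the tray at (195,253). In the top view the grip is at (300,223), the pad at (304,196) and the tray at (422,267). I'll enlarge both crops next.

```bash
cat > h.py <<'E'
import numpy as np, cv2
from bench import bot, optics
def K(c):
    f=200/np.tan(np.radians(c['vfov']/2)); return f
def deproj(n,u,v,z=None,d=None,wz=None):
    c=optics.calibration(n); f=K(c)
    M=np.array([[f,0,c['cx']],[0,f,c['cy']],[0,0,1]])
    # iterative undistort k1
    s=cv2.undistortPoints(np.array([[[u,v]]],float),M,np.array([c['k1'],0,0,0,0.]))[0,0]
    r=np.array([s[0],s[1],1]); R=c['R'];t=c['t']; o=-R.T@t; w=R.T@r
    if wz is not None: return o+w*(wz-o[2])/w[2]
    return o+w*d
def proj(n,X):
    c=optics.calibration(n); f=K(c)
    M=np.array([[f,0,c['cx']],[0,f,c['cy']],[0,0,1]])
    p,_=cv2.projectPoints(np.atleast_2d(X).astype(float),cv2.Rodrigues(c['R'])[0],c['t'],M,np.array([c['k1'],0,0,0,0.]))
    return p[:,0]
def crop(src,out,x0,y0,x1,y1,s):
    im=cv2.imread(src) if isinstance(src,str) else src
    cv2.imwrite(out,cv2.resize(im[y0:y1,x0:x1],None,fx=s,fy=s,interpolation=cv2.INTER_CUBIC))
E
python3 - <<'E'
from h import *
crop("pics/top0.png","pics/c1.png",235,150,365,240,6)
crop("pics/scene0.png","pics/c2.png",270,160,400,280,5)
crop("pics/top0.png","pics/c3.png",380,150,470,325,3)
E
```

```text
(no output)
```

View pics/c1.png

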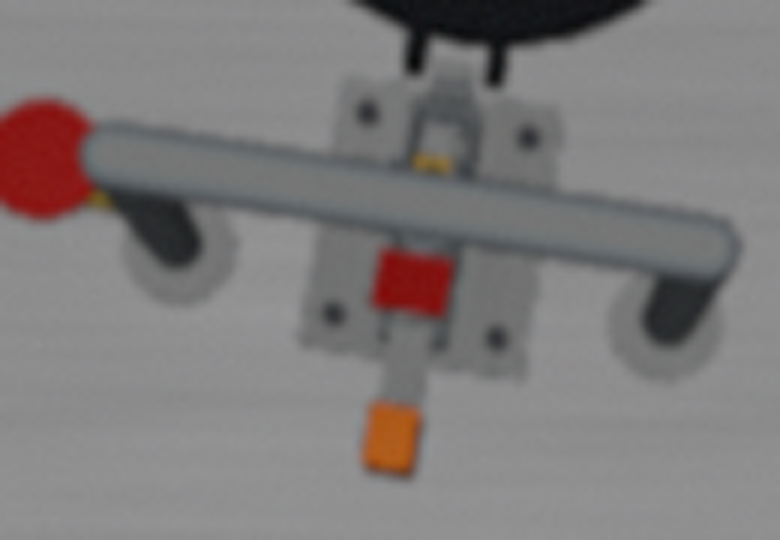

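View pics/c2.png

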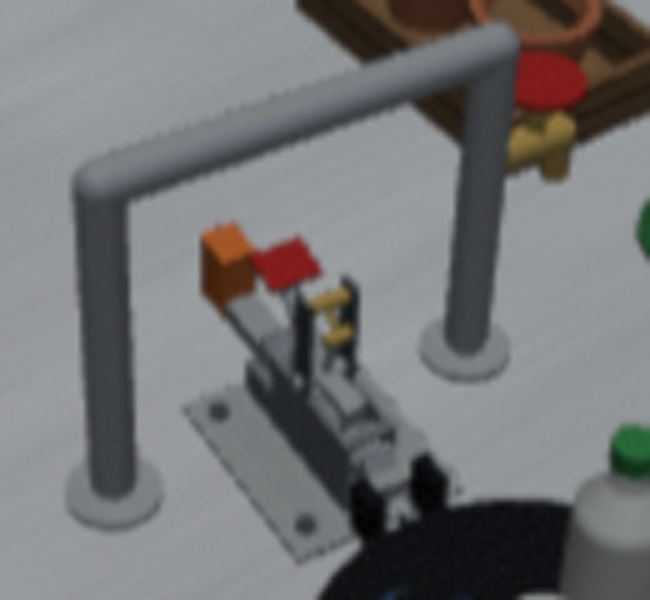

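View pics/c3.png

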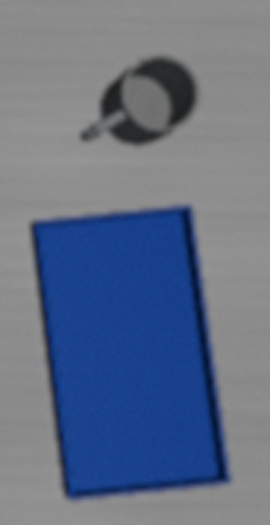

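```bash
python3 - <<'E'
from h import *
from scipy.optimize import least_squares
def T(p): return p[0],p[1],p[2]
def w(p,l):
    c,s=np.cos(p[2]),np.sin(p[2]); l=np.atleast_2d(l)
    return np.c_[p[0]+c*l[:,0]-s*l[:,1],p[1]+s*l[:,0]+c*l[:,1],l[:,2]]
def P1(x,y): return [235+(x+.5)/6-.5,150+(y+.5)/6-.5]
def P2(x,y): return [270+(x+.5)/5-.5,160+(y+.5)/5-.5]
# local pts mm
top=[((-115,0,78),P1(391,437)),((-130,-12,78),P1(412,475)),((-130,12,78),P1(363,467)),((-100,12,78),P1(371,402)),((-100,-12,78),P1(421,408)),
 ((-34,120,2),P1(180,245)),((-34,-120,2),P1(665,325))]
sc=[((-34,120,2),P2(465,350)),((-34,-120,2),P2(114,495)),((-130,12,78),P2(229,222)),((-100,-12,78),P2(217,262)),((-100,12,78),P2(254,248)),((-130,-12,78),P2(203,236))]
def res(p):
    r=[]
    r.append(proj("top",w(p,np.array([a for a,_ in top])/1000.))-np.array([b for _,b in top]))
    r.append(proj("scene",w(p,np.array([a for a,_ in sc])/1000.))-np.array([b for _,b in sc]))
    return np.vstack(r).ravel()
s=least_squares(res,[0.7,0.05,-0.13],loss='soft_l1',x_scale=[.01,.01,.01]); p=s.x
print(p,np.degrees(p[2])); print(res(p).reshape(-1,2).round(2))
for nm,q in (("pad h",(-50,0,112)),("mouth",(-35,0,37)),("pipeA",(-34,120,230)),("pipeB",(-34,-120,230))):
    W=w(p,np.array(q)/1000.); print(nm,W,proj("top",W),proj("scene",W))
np.save("br.npy",p)
d=np.load("pics/top0.npy"); 
for n,u,v in (("padtop",*P1(413,283)),("grip",*P1(391,437)),("pipe",*P1(410,190))):
    dd=d[int(round(v)),int(round(u))]; print(n,deproj("top",u,v,d=dd))
# pad corner scene
d2=np.load("pics/scene0.npy")
u,v=P2(287,262); print("pad scene",deproj("scene",u,v,d=d2[int(round(v)),int(round(u))]))
# tray corners top rim z=.03 in c3 (x0=380,y0=150,s=3)
def P3(x,y): return [380+(x+.5)/3-.5,150+(y+.5)/3-.5]
C=np.array([deproj("top",*P3(x,y),wz=.03)[:2] for x,y in ((33,223),(190,207),(228,480),(67,497))])
print(C,C.mean(0)); print([np.linalg.norm(C[i]-C[(i+1)%4]) for i in range(4)])
e=(C[0]-C[3])+(C[1]-C[2]); print("tray yaw",np.degrees(np.arctan2(e[1],e[0])))
print("jug",deproj("top",*P3(148,100),wz=.045),"funnel",deproj("top",196,180,wz=.03))
E
```

```text
[ 0.7120074   0.00924628 -0.14513704] -8.315739579213195
[[ 0.26 -0.17]
 [ 0.24 -0.38]
 [-0.32 -0.42]
 [ 0.12 -0.44]
 [ 0.49 -0.08]
 [ 0.14  0.42]
 [ 0.61 -0.2 ]
 [-0.45 -0.79]
 [-0.29 -1.03]
 [ 0.66 -0.68]
 [ 0.94 -0.18]
 [ 0.65 -0.04]
 [-1.18 -0.9 ]]
pad h [[0.6625331  0.01647768 0.112     ]] [[303.48346962 197.06129848]] [[326.36476876 211.87990933]]
mouth [[0.67737539 0.01430826 0.037     ]] [[305.00923827 195.73922803]] [[328.47222323 234.09531418]]
pipeA [[0.69572024 0.13290197 0.23      ]] [[253.80856542 175.6275569 ]] [[368.33114159 168.62336668]]
pipeB [[ 0.66100951 -0.1045747   0.23      ]] [[352.84339771 191.08239363]] [[289.20020709 196.3278772 ]]
padtop [0.66394687 0.01677805 0.10807152]
grip [0.59770463 0.02655802 0.07844018]
pipe [0.68164689 0.01478561 0.2398537 ]
pad scene [0.66566872 0.01619259 0.11395682]
[[ 0.60033112 -0.22914133]
 [ 0.61719124 -0.37754425]
 [ 0.36510098 -0.40609017]
 [ 0.34799789 -0.25777035]] [ 0.48265531 -0.31763652]
[np.float64(0.14935759413143357), np.float64(0.25370134213028545), np.float64(0.14930266182774815), np.float64(0.25395212187794486)]
tray yaw 6.466709262391587
jug [ 0.71657512 -0.33596494  0.045     ] funnel [0.72018938 0.32619032 0.03      ]
```

Emit:
{"fn": "apply_moves", "kwargs": {"plan": [[0,0,-4,0,1],[0,0,-8,0,1],[0,0,-12,0,1],[0,0,-16,0,1],[0,0,-20,-1.5,1]]}}

```text
t: 0.52
tool_pos: [0.1831, 0.6493, 0.6065]
tcp_rot: [0.076, 0.997, -0.0, -0.0]
ft_force: [-0.2, 0.3, -0.0]
grip_width: 1.004
```

Emit:
{"fn": "apply_moves", "kwargs": {"plan": [[0,0,-4,0,1],[0,0,-8,0,1],[0,0,-12,0,1],[0,0,-16,0,1],[0,0,-20,0,1]]}}

```text
t: 0.93
tool_pos: [0.1829, 0.6489, 0.7987]
tcp_rot: [0.075, 0.997, 0.001, 0.0]
ft_force: [-0.9, 0.5, 0.3]
grip_width: 0.996
```

Emit:
{"fn": "apply_moves", "kwargs": {"plan": [[0,0,-4,0,1],[0,0,-8,0,1],[0,0,-12,0,1],[0,0,-16,0,1],[0,0,-20,0,1]]}}

```text
t: 1.35
tool_pos: [0.1751, 0.6199, 0.8884]
tcp_rot: [0.075, 0.997, 0.002, 0.0]
ft_force: [0.3, 1.6, -0.9]
grip_width: 0.998
```

```bash
python3 -c "
from h import *
s=bot.sense(); print(s)"
```

```text
{'t': 1.35, 'joint_pos': array([ 1.25572001e+00,  5.18164769e-01,  7.76219918e-02,  1.19222139e-03,
        2.54137509e+00, -1.64203264e-01]), 'dq': array([-0.01205966, -0.2858694 , -0.02194876,  0.00172748,  0.12429047,
       -0.01022384]), 'joint_efforts': array([ 8.36166646e-01, -1.01446266e+02, -5.45786512e+01,  6.68563857e-02,
        1.36208408e+00,  2.04220793e-02]), 'tool_pos': array([0.17514446, 0.61990209, 0.88844754]), 'tcp_rot': array([7.48735401e-02, 9.97190520e-01, 2.23174867e-03, 1.99815857e-04]), 'ft_force': array([ 0.31742548,  1.61608467, -0.87075739]), 'wrist_torque': array([ 0.05178319, -0.01699081,  0.0121595 ]), 'grip_width': 0.9983004090006442}
```

Emit:
{"fn": "apply_moves", "kwargs": {"plan": [[0,0,-15,0,1],[0,0,-30,0,1],[0,0,-40,0,1],[0,0,-40,0,1],[0,0,-40,0,1]]}}

```text
t: 1.77
tool_pos: [0.1486, 0.5271, 0.9549]
tcp_rot: [0.075, 0.997, 0.017, 0.004]
ft_force: [1.1, 0.1, 0.2]
grip_width: 1.001
```

```bash
python3 -c "
from h import *
s=bot.sense(); print(s)"
```

```text
{'t': 1.7667, 'joint_pos': array([ 1.24914624,  0.40963684,  0.07269096,  0.00303312,  2.62376276,
       -0.16913081]), 'dq': array([-0.01357849, -0.16577328,  0.0092611 ,  0.00206499,  0.17411624,
       -0.01223283]), 'joint_efforts': array([ 1.68020949e-01, -6.66236830e+01, -3.54929817e+01,  3.25178518e-02,
       -5.69386426e-01,  3.17625725e-02]), 'tool_pos': array([0.14858216, 0.52711033, 0.95486123]), 'tcp_rot': array([0.07484668, 0.9970368 , 0.017395  , 0.00360672]), 'ft_force': array([1.10420019, 0.06352752, 0.24794455]), 'wrist_torque': array([-0.02417993, -0.02692154,  0.05764877]), 'grip_width': 1.0009424804699503}
```

Emit:
{"fn": "apply_moves", "kwargs": {"plan": [[0,0,-40,0,1],[0,0,-40,0,1],[0,0,-40,0,1],[0,0,-40,0,1],[0,0,-40,0,1]]}}

```text
t: 2.18
tool_pos: [0.1267, 0.4494, 0.9981]
tcp_rot: [0.075, 0.997, 0.024, 0.005]
ft_force: [-0.3, 0.3, 0.2]
grip_width: 0.997
```

Emit:
{"fn": "apply_moves", "kwargs": {"plan": [[0,0,0,0,1]]}}

```text
t: 2.27
tool_pos: [0.1262, 0.4479, 0.999]
tcp_rot: [0.075, 0.997, 0.024, 0.005]
ft_force: [0.6, -0.1, 1.0]
grip_width: 1.0
```

Emit:
{"fn": "apply_moves", "kwargs": {"plan": [[0,0,0,0,1]]}}

```text
t: 2.35
tool_pos: [0.1272, 0.451, 0.9973]
tcp_rot: [0.075, 0.997, 0.023, 0.005]
ft_force: [-0.8, 0.5, -0.7]
grip_width: 0.997
```

Emit:
{"fn": "apply_moves", "kwargs": {"plan": [[0,0,4,0,1],[0,0,8,0,1]]}}

```text
t: 2.52
tool_pos: [0.1292, 0.4572, 0.9685]
tcp_rot: [0.075, 0.997, 0.023, 0.005]
ft_force: [0.1, 1.1, 0.3]
grip_width: 1.001
```

Emit:
{"fn": "apply_moves", "kwargs": {"plan": [[0,0,4,0,1],[0,0,8,0,1],[0,0,12,0,1],[0,0,16,0,1],[0,0,16,0,1]]}}

```text
t: 2.93
tool_pos: [0.1307, 0.463, 0.8147]
tcp_rot: [0.075, 0.997, 0.023, 0.005]
ft_force: [-0.0, 0.8, 1.3]
grip_width: 1.001
```

```bash
python3 -c "
from h import *
s=bot.sense(); print(s['joint_pos'],s['tcp_rot'])"
```

```text
[ 1.24199263 -0.11413347  0.98648649  0.00323488  2.22309088 -0.1769655 ] [0.07481761 0.99692949 0.02265432 0.00455042]
```

Emit:
{"fn": "apply_moves", "kwargs": {"plan": [[-2.6,-3,0,0,0],[-5.2,-6,0,0,0],[-7.8,-9,0,0,0],[-10.4,-12,0,0,0],[-13,-15,0,0,0]]}}

```text
t: 3.35
tool_pos: [0.2378, 0.294, 0.8099]
tcp_rot: [0.074, 0.997, 0.022, 0.004]
ft_force: [1.2, 0.1, 0.3]
grip_width: 0.691
```

Emit:
{"fn": "apply_moves", "kwargs": {"plan": [[-2.6,-3,0,0,0],[-5.2,-6,0,0,0],[-7.8,-9,0,0,0],[-10.4,-12,0,0,0],[-13,-15,0,0,0]]}}

```text
t: 3.77
tool_pos: [0.3443, 0.1257, 0.8039]
tcp_rot: [0.075, 0.997, 0.023, 0.004]
ft_force: [1.2, 0.6, -0.5]
grip_width: 0.331
```

Emit:
{"fn": "apply_moves", "kwargs": {"plan": [[-2.6,-3,0,0,0],[-5.2,-6,0,0,0],[-7.8,-9,0,0,0],[-10.4,-12,0,0,0],[-13,-15,0,0,0]]}}

```text
t: 4.18
tool_pos: [0.4508, -0.0427, 0.7973]
tcp_rot: [0.075, 0.997, 0.023, 0.004]
ft_force: [0.2, 1.3, 1.1]
grip_width: 0.011
```

```bash
cat >> h.py <<'E'
from scipy.spatial.transform import Rotation as Ro
def st():
    s=bot.sense(); R=Ro.from_quat(s['tcp_rot']).as_matrix(); z=R[:,2]
    print('t',s['t'],'q',s['joint_pos'].round(3),'p',s['tool_pos'].round(4),'F',s['ft_force'].round(1),'g',round(s['grip_width'],3))
    print('x',R[:,0].round(3),'y',R[:,1].round(3),'z',z.round(3),'tilt',np.degrees(np.arccos(-z[2])).round(2),'az',np.degrees(np.arctan2(z[1],z[0])).round(1),'tip',(s['tool_pos']+.186*z).round(4),'grasp',(s['tool_pos']+.167*z).round(4))
    return s,R
E
python3 -c "
from h import *
st()"
```

```text
t 4.1833 q [-0.163 -0.184  1.08   0.06   2.241 -1.546] p [ 0.4508 -0.0427  0.7973] F [0.2 1.3 1.1] g 0.011
x [-0.989  0.15  -0.004] y [0.15  0.988 0.047] z [ 0.011  0.046 -0.999] tilt 2.69 az 76.5 tip [ 0.4529 -0.0342  0.6115] grasp [ 0.4527 -0.0351  0.6305]
```

Emit:
{"fn": "apply_moves", "kwargs": {"plan": [[0,0,-4,0,0],[0,0,-8,0,0],[0,0,-12,0,0],[0,0,-16,0,0],[0,0,-20,0,0]]}}

```text
t: 4.6
tool_pos: [0.4489, -0.0481, 0.9628]
tcp_rot: [0.075, 0.997, 0.023, 0.004]
ft_force: [1.1, 0.7, 0.6]
grip_width: 0.005
```

Emit:
{"fn": "apply_moves", "kwargs": {"plan": [[3,0,-3,0,0],[6,0,-6,0,0],[9,0,-9,0,0],[12,0,-12,0,0],[15,0,-15,0,0]]}}

```text
t: 5.02
tool_pos: [0.3049, -0.0335, 1.0573]
tcp_rot: [0.075, 0.997, 0.024, 0.004]
ft_force: [-1.0, -0.2, 0.6]
grip_width: 0.003
```

```bash
python3 -c "
from h import *
st()"
```

```text
t 5.0167 q [-0.211  0.168  0.075  0.2    2.892 -1.438] p [ 0.3049 -0.0335  1.0573] F [-1.  -0.2  0.6] g 0.003
x [-0.989  0.15  -0.005] y [0.149 0.988 0.049] z [ 0.012  0.048 -0.999] tilt 2.82 az 75.4 tip [ 0.3072 -0.0246  0.8715] grasp [ 0.307  -0.0255  0.8905]
```

Emit:
{"fn": "apply_moves", "kwargs": {"plan": [[4,0,-1,0,0],[8,0,-2,0,0],[12,0,-3,0,0],[16,0,-4,0,0],[20,0,-5,0,0]]}}

```text
t: 5.43
tool_pos: [0.1055, -0.0031, 1.0843]
tcp_rot: [0.075, 0.997, 0.024, 0.014]
ft_force: [-0.7, -0.6, 0.7]
grip_width: 0.003
```

```bash
python3 -c "
from h import *
st()"
```

```text
t 5.4333 q [-0.336 -0.12   0.238  0.389  2.998 -1.371] p [ 0.1055 -0.0031  1.0843] F [-0.7 -0.6  0.7] g 0.003
x [-0.988  0.15  -0.024] y [0.148 0.988 0.051] z [ 0.032  0.046 -0.998] tilt 3.22 az 55.7 tip [0.1114 0.0055 0.8986] grasp [0.1108 0.0046 0.9176]
```

Emit:
{"fn": "apply_moves", "kwargs": {"plan": [[4,0,-2,0,0],[8,0,-4,0,0],[12,0,-6,0,0],[16,0,-8,0,0],[20,0,-10,0,0]]}}

```text
t: 5.85
tool_pos: [0.0334, 0.0315, 1.0793]
tcp_rot: [0.076, 0.997, 0.022, 0.022]
ft_force: [1.0, -0.0, 0.2]
grip_width: 0.008
```

```bash
python3 -c "
from h import *
st()"
```

```text
t 5.85 q [ 0.046 -0.235  0.323  0.27   2.998 -1.104] p [0.0334 0.0315 1.0793] F [ 1.  -0.   0.2] g 0.008
x [-0.987  0.153 -0.041] y [0.151 0.987 0.047] z [ 0.048  0.04  -0.998] tilt 3.59 az 40.2 tip [0.0423 0.039  0.8937] grasp [0.0414 0.0382 0.9127]
```

Emit:
{"fn": "apply_moves", "kwargs": {"plan": [[4,-1,-1,0,0],[8,-2,-2,0,0],[12,-3,-3,0,0],[16,-4,-4,0,0],[20,-5,-5,0,0]]}}

```text
t: 6.27
tool_pos: [0.0136, 0.041, 1.0791]
tcp_rot: [0.075, 0.997, 0.019, 0.02]
ft_force: [0.4, 0.9, -0.8]
grip_width: 0.008
```

```bash
python3 -c "
from h import *
st()"
```

```text
t 6.2667 q [ 0.599 -0.237  0.325  0.04   2.998 -0.781] p [0.0136 0.041  1.0791] F [ 0.4  0.9 -0.8] g 0.008
x [-0.988  0.151 -0.036] y [0.149 0.988 0.041] z [ 0.042  0.036 -0.998] tilt 3.16 az 40.2 tip [0.0214 0.0476 0.8933] grasp [0.0206 0.0469 0.9123]
```

```bash
cat > kin.py <<'E'
import numpy as np
from scipy.optimize import least_squares
from scipy.spatial.transform import Rotation as Ro
D=[([1.25819167,.116489795,1.44229209,0,1.58404143,-.0378346057],[.18317539,.64967188,.40398583]),
([1.25572001,.518164769,.0776219918,.00119222139,2.54137509,-.164203264],[.17514446,.61990209,.88844754]),
([1.24914624,.40963684,.07269096,.00303312,2.62376276,-.16913081],[.14858216,.52711033,.95486123]),
([1.24199263,-.11413347,.98648649,.00323488,2.22309088,-.1769655],[.1307,.463,.8147]),
([-.163,-.184,1.08,.06,2.241,-1.546],[.4508,-.0427,.7973]),
([-.211,.168,.075,.2,2.892,-1.438],[.3049,-.0335,1.0573]),
([-.336,-.12,.238,.389,2.998,-1.371],[.1055,-.0031,1.0843]),
([.599,-.237,.325,.04,2.998,-.781],[.0136,.041,1.0791])]
def fk(q,k):
    a1,d1,L1,L2,a3,d6,_=k
    R=Ro.from_euler('z',q[0]); p=np.array([0,0,d1])+R.apply([a1,0,0])
    R=R*Ro.from_euler('y',q[1]); p=p+R.apply([0,0,L1])
    R=R*Ro.from_euler('y',q[2]); p=p+R.apply([a3,0,L2])
    R=R*Ro.from_euler('z',q[3])*Ro.from_euler('y',q[4]); p=p+R.apply([0,0,d6])
    R=R*Ro.from_euler('z',q[5]); return p,R
def fit():
    f=lambda k: np.concatenate([fk(q,k)[0]-p for q,p in D])
    s=least_squares(f,[0,.35,.4,.4,0,.1,0]); return s.x,f(s.x)
if __name__=="__main__":
    k,r=fit(); print(k.round(4),abs(r).max()); np.save('k.npy',k)
    for q,p in D: print(fk(q,k)[1].as_quat().round(3))
E
python3 kin.py
```

```text
[-0.0068  0.5208  0.4697  0.6242  0.0763  0.515   0.    ] 0.026461530799628707
[-0.604  0.797 -0.    -0.001]
[-0.652  0.758  0.001  0.002]
[-0.652  0.758  0.01   0.015]
[-0.652  0.758  0.013  0.019]
[-0.652  0.758  0.014  0.019]
[-0.652  0.758  0.014  0.02 ]
[-0.652  0.758  0.007  0.027]
[-0.651  0.758 -0.     0.028]
```

```bash
sed -i 's/^def fk/def fk_old/' kin.py; python3 - <<'E'
s=open('kin.py').read()
s=s.replace("def fit():","""def fk(q,k):
    R=Ro.from_euler('z',q[0]); p=np.array([0,0,k[0]])+R.apply([k[1],k[2],0])
    R=R*Ro.from_euler('y',q[1]); p=p+R.apply([0,0,k[3]])
    R=R*Ro.from_euler('y',q[2]); p=p+R.apply([k[4],0,k[5]])
    R=R*Ro.from_euler('z',q[3]); p=p+R.apply([0,k[7],0]); R=R*Ro.from_euler('y',q[4]); p=p+R.apply([k[8],0,k[6]])
    R=R*Ro.from_euler('z',q[5]+np.pi/2); return p,R
def fit():""").replace("[0,.35,.4,.4,0,.1,0]","[.4,0,0,.4,0,.4,.1,0,0]")
open('kin.py','w').write(s)
E
python3 kin.py
```

```text
[ 1.374e-01 -1.000e-04  2.500e-02  4.593e-01  8.150e-02  6.202e-01
  1.157e-01  5.000e-04 -2.000e-04] 0.00018914380714851742
[ 0.137  0.991 -0.001 -0.   ]
[0.075 0.997 0.002 0.   ]
[0.075 0.997 0.017 0.004]
[0.075 0.997 0.023 0.005]
[0.075 0.997 0.023 0.004]
[0.075 0.997 0.024 0.004]
[0.075 0.997 0.024 0.014]
[0.075 0.997 0.02  0.02 ]
```

```bash
cat >> h.py <<'E'
def d(*w):
    R=Ro.from_quat(bot.sense()['tcp_rot']).as_matrix(); print('tool cm',(R.T@np.array(w)*100).round(2))
E
python3 -c "
from h import *
st(); d(.69,-.19,-.28)"
```

```text
t 6.2667 q [ 0.599 -0.237  0.325  0.04   2.998 -0.781] p [0.0136 0.041  1.0791] F [ 0.4  0.9 -0.8] g 0.008
x [-0.988  0.151 -0.036] y [0.149 0.988 0.041] z [ 0.042  0.036 -0.998] tilt 3.16 az 40.2 tip [0.0214 0.0476 0.8933] grasp [0.0206 0.0469 0.9123]
tool cm [-70.02  -9.63  30.18]
```

Emit:
{"fn": "apply_moves", "kwargs": {"plan": [[-3.5,-0.5,1.5,0,0],[-7,-1,3,0,0],[-10.5,-1.5,4.5,0,0],[-14,-2,6,0,0],[-17.5,-2.5,7.5,0,0]]}}

```text
t: 6.68
tool_pos: [0.0709, 0.0321, 1.0573]
tcp_rot: [0.074, 0.997, 0.019, 0.02]
ft_force: [-1.0, 1.3, -0.6]
grip_width: 0.003
```

Emit:
{"fn": "apply_moves", "kwargs": {"plan": [[-3.5,-0.5,1.5,0,0],[-7,-1,3,0,0],[-10.5,-1.5,4.5,0,0],[-14,-2,6,0,0],[-17.5,-2.5,7.5,0,0]]}}

```text
t: 7.1
tool_pos: [0.2454, -0.0174, 0.9865]
tcp_rot: [0.076, 0.997, 0.019, 0.019]
ft_force: [-0.2, 0.3, 0.5]
grip_width: 0.009
```

Emit:
{"fn": "apply_moves", "kwargs": {"plan": [[-3.5,-0.5,1.5,0,0],[-7,-1,3,0,0],[-10.5,-1.5,4.5,0,0],[-14,-2,6,0,0],[-17.5,-2.5,7.5,0,0]]}}

```text
t: 7.52
tool_pos: [0.4178, -0.0655, 0.9166]
tcp_rot: [0.075, 0.997, 0.019, 0.019]
ft_force: [0.1, 1.2, 0.6]
grip_width: 0.004
```

Emit:
{"fn": "apply_moves", "kwargs": {"plan": [[-3.5,-0.5,1.5,0,0],[-7,-1,3,0,0],[-10.5,-1.5,4.5,0,0],[-14,-2,6,0,0],[-17.5,-2.5,7.5,0,0]]}}

```text
t: 7.93
tool_pos: [0.5902, -0.1139, 0.8466]
tcp_rot: [0.075, 0.997, 0.019, 0.019]
ft_force: [-0.4, 0.3, 1.1]
grip_width: 0.002
```

```bash
python3 -c "
from h import *
st(); d(.85,-.18,.5)"
```

```text
t 7.9333 q [-0.241  0.211  0.585  0.059  2.314 -1.621] p [ 0.5902 -0.1139  0.8466] F [-0.4  0.3  1.1] g 0.002
x [-0.988  0.15  -0.034] y [0.149 0.988 0.041] z [ 0.04   0.035 -0.999] tilt 3.05 az 41.1 tip [ 0.5977 -0.1074  0.6609] grasp [ 0.5969 -0.1081  0.6798]
tool cm [-88.41  -3.09 -47.15]
```

Emit:
{"fn": "apply_moves", "kwargs": {"plan": [[-3,-0.2,2.5,0,0],[-6,-0.4,5,0,0],[-9,-0.6,7.5,0,0],[-12,-0.8,10,0,0],[-15,-1,12.5,0,0]]}}

```text
t: 8.35
tool_pos: [0.7418, -0.1417, 0.726]
tcp_rot: [0.075, 0.997, 0.019, 0.019]
ft_force: [0.7, -0.2, 0.3]
grip_width: 0.003
```

Emit:
{"fn": "apply_moves", "kwargs": {"plan": [[-4,-0.2,0.5,0,0],[-8,-0.4,1,0,0],[-12,-0.6,1.5,0,0],[-16,-0.8,1.5,0,0],[-20,-1,1.5,0,0]]}}

```text
t: 8.77
tool_pos: [0.8467, -0.1632, 0.6778]
tcp_rot: [0.076, 0.997, 0.019, 0.023]
ft_force: [1.7, 0.5, -1.9]
grip_width: 0.004
```

```bash
python3 -c "
from h import *
st(); d(.8,-.17,.55)"
```

```text
t 8.7667 q [-0.226  0.796  0.079  0.056  2.225 -1.611] p [ 0.8467 -0.1632  0.6778] F [ 1.7  0.5 -1.9] g 0.004
x [-0.988  0.151 -0.043] y [0.15  0.988 0.041] z [ 0.049  0.034 -0.998] tilt 3.41 az 35.1 tip [ 0.8557 -0.1568  0.4922] grasp [ 0.8548 -0.1574  0.5111]
tool cm [-83.94  -2.56 -51.59]
```

Now at stretch limit; push along the stretch direction and watch the tilt.

Emit:
{"fn": "apply_moves", "kwargs": {"plan": [[-40,-1.2,-25,0,0],[-40,-1.2,-25,0,0],[-40,-1.2,-25,0,0],[-40,-1.2,-25,0,0],[-40,-1.2,-25,0,0]]}}

```text
t: 9.18
tool_pos: [0.8388, -0.1636, 0.6951]
tcp_rot: [0.075, 0.996, 0.016, 0.045]
ft_force: [0.7, 0.3, -0.8]
grip_width: 0.002
```

```bash
python3 -c "
from h import *
st(); d(.8,-.17,.55)"
```

```text
t 9.1833 q [-0.229  0.781  0.072  0.057  2.204 -1.613] p [ 0.8388 -0.1636  0.6951] F [ 0.7  0.3 -0.8] g 0.002
x [-0.985  0.152 -0.087] y [0.149 0.988 0.039] z [ 0.092  0.026 -0.995] tilt 5.47 az 15.6 tip [ 0.8559 -0.1588  0.5099] grasp [ 0.8542 -0.1593  0.5288]
tool cm [-86.13  -2.73 -47.84]
```

Emit:
{"fn": "apply_moves", "kwargs": {"plan": [[-40,-1.2,-20,0,0]]}}

```text
t: 9.27
tool_pos: [0.8425, -0.1647, 0.6939]
tcp_rot: [0.076, 0.995, 0.015, 0.056]
ft_force: [-0.1, 0.2, -0.7]
grip_width: 0.002
```

Emit:
{"fn": "apply_moves", "kwargs": {"plan": [[-40,-1.2,-20,0,0]]}}

```text
t: 9.35
tool_pos: [0.8462, -0.1658, 0.693]
tcp_rot: [0.076, 0.995, 0.014, 0.069]
ft_force: [1.1, 0.5, 0.9]
grip_width: 0.005
```

```bash
python3 -c "
from h import *
st(); d(.8,-.17,.55)"
```

```text
t 9.35 q [-0.23   0.784  0.072  0.058  2.153 -1.613] p [ 0.8462 -0.1658  0.693 ] F [1.1 0.5 0.9] g 0.005
x [-0.979  0.153 -0.135] y [0.149 0.988 0.039] z [ 0.139  0.018 -0.99 ] tilt 8.05 az 7.2 tip [ 0.8721 -0.1625  0.5088] grasp [ 0.8694 -0.1629  0.5276]
tool cm [-88.32  -2.76 -43.65]
```

Emit:
{"fn": "apply_moves", "kwargs": {"plan": [[-40,-2,-18,0,0]]}}

```text
t: 9.43
tool_pos: [0.8499, -0.1675, 0.692]
tcp_rot: [0.076, 0.994, 0.013, 0.081]
ft_force: [0.2, 0.1, -0.1]
grip_width: 0.009
```

Emit:
{"fn": "apply_moves", "kwargs": {"plan": [[-40,-2,-18,0,0]]}}

```text
t: 9.52
tool_pos: [0.853, -0.1693, 0.6916]
tcp_rot: [0.076, 0.993, 0.012, 0.093]
ft_force: [-0.0, 0.2, 0.8]
grip_width: 0.008
```

Emit:
{"fn": "apply_moves", "kwargs": {"plan": [[-40,-2,-17,0,0]]}}

```text
t: 9.6
tool_pos: [0.8559, -0.171, 0.6917]
tcp_rot: [0.076, 0.991, 0.011, 0.105]
ft_force: [-0.5, -0.2, -1.1]
grip_width: 0.006
```

Emit:
{"fn": "apply_moves", "kwargs": {"plan": [[-40,-2,-17,0,0]]}}

```text
t: 9.68
tool_pos: [0.8584, -0.1726, 0.6925]
tcp_rot: [0.077, 0.99, 0.009, 0.117]
ft_force: [0.3, -0.2, -0.5]
grip_width: 0.008
```

Emit:
{"fn": "apply_moves", "kwargs": {"plan": [[-40,-2,-16,0,0]]}}

```text
t: 9.77
tool_pos: [0.8607, -0.1742, 0.6935]
tcp_rot: [0.077, 0.989, 0.008, 0.13]
ft_force: [-0.1, -0.3, -0.3]
grip_width: 0.007
```

Emit:
{"fn": "apply_moves", "kwargs": {"plan": [[-40,-2,-15,0,0]]}}

```text
t: 9.85
tool_pos: [0.8632, -0.1756, 0.6944]
tcp_rot: [0.077, 0.987, 0.007, 0.142]
ft_force: [-0.6, -0.0, -0.8]
grip_width: 0.006
```

Emit:
{"fn": "apply_moves", "kwargs": {"plan": [[-40,-2,-14,0,0]]}}

```text
t: 9.93
tool_pos: [0.8656, -0.1771, 0.6955]
tcp_rot: [0.077, 0.985, 0.006, 0.155]
ft_force: [-0.2, 0.1, -0.0]
grip_width: 0.007
```

Emit:
{"fn": "apply_moves", "kwargs": {"plan": [[-40,-2,-13,0,0]]}}

```text
t: 10.02
tool_pos: [0.868, -0.1785, 0.6966]
tcp_rot: [0.077, 0.983, 0.004, 0.167]
ft_force: [-0.5, 0.4, -0.5]
grip_width: 0.006
```

```bash
python3 -c "
from h import *
st(); d(.8,-.17,.55)"
```

```text
t 10.0167 q [-0.24   0.786  0.073  0.066  1.951 -1.619] p [ 0.868  -0.1785  0.6966] F [-0.5  0.4 -0.5] g 0.006
x [-0.932  0.153 -0.328] y [0.15  0.988 0.034] z [ 0.33  -0.017 -0.944] tilt 19.28 az -3.0 tip [ 0.9293 -0.1818  0.5211] grasp [ 0.923  -0.1814  0.539 ]
tool cm [-95.23  -2.9  -25.24]
```

Emit:
{"fn": "apply_moves", "kwargs": {"plan": [[-40,-3,-11,0,0]]}}

```text
t: 10.1
tool_pos: [0.8706, -0.1808, 0.6975]
tcp_rot: [0.077, 0.981, 0.003, 0.18]
ft_force: [0.3, 0.0, -0.3]
grip_width: 0.006
```

Emit:
{"fn": "apply_moves", "kwargs": {"plan": [[-40,-3,-10,0,0]]}}

```text
t: 10.18
tool_pos: [0.8735, -0.1833, 0.6978]
tcp_rot: [0.077, 0.978, 0.002, 0.193]
ft_force: [-0.2, -0.0, 0.1]
grip_width: 0.004
```

Emit:
{"fn": "apply_moves", "kwargs": {"plan": [[-40,-3,-9,0,0]]}}

```text
t: 10.27
tool_pos: [0.8764, -0.1857, 0.6984]
tcp_rot: [0.077, 0.976, 0.0, 0.206]
ft_force: [0.7, 0.3, 0.1]
grip_width: 0.006
```

Emit:
{"fn": "apply_moves", "kwargs": {"plan": [[-40,-3,-8,0,0]]}}

```text
t: 10.35
tool_pos: [0.8792, -0.188, 0.699]
tcp_rot: [0.078, 0.973, -0.001, 0.218]
ft_force: [0.6, 0.2, -0.3]
grip_width: 0.005
```

Emit:
{"fn": "apply_moves", "kwargs": {"plan": [[-40,-3,-7,0,0]]}}

```text
t: 10.43
tool_pos: [0.8821, -0.1902, 0.6997]
tcp_rot: [0.078, 0.97, -0.003, 0.231]
ft_force: [0.4, -0.1, 0.4]
grip_width: 0.005
```

Emit:
{"fn": "apply_moves", "kwargs": {"plan": [[-40,-3,-6,0,0]]}}

```text
t: 10.52
tool_pos: [0.885, -0.1924, 0.7003]
tcp_rot: [0.078, 0.967, -0.004, 0.244]
ft_force: [-0.2, 0.5, -1.0]
grip_width: 0.008
```

Emit:
{"fn": "apply_moves", "kwargs": {"plan": [[-40,-3,-5,0,0]]}}

```text
t: 10.6
tool_pos: [0.8879, -0.1946, 0.7011]
tcp_rot: [0.078, 0.963, -0.006, 0.257]
ft_force: [-0.1, -0.4, -1.3]
grip_width: 0.002
```

Emit:
{"fn": "apply_moves", "kwargs": {"plan": [[-40,-3,-4,0,0]]}}

```text
t: 10.68
tool_pos: [0.8908, -0.1967, 0.7018]
tcp_rot: [0.078, 0.96, -0.007, 0.27]
ft_force: [0.1, -0.2, -0.3]
grip_width: 0.007
```

Emit:
{"fn": "apply_moves", "kwargs": {"plan": [[-40,-3,-3,0,0]]}}

```text
t: 10.77
tool_pos: [0.8938, -0.1987, 0.7025]
tcp_rot: [0.078, 0.956, -0.009, 0.282]
ft_force: [-0.6, -0.5, 0.2]
grip_width: 0.008
```

Emit:
{"fn": "apply_moves", "kwargs": {"plan": [[-40,-3,-2,0,0]]}}

```text
t: 10.85
tool_pos: [0.8968, -0.2007, 0.7032]
tcp_rot: [0.078, 0.952, -0.01, 0.295]
ft_force: [-0.4, 0.3, -0.0]
grip_width: 0.0
```

```bash
python3 -c "
from h import *
st(); d(.8,-.17,.55)"
```

```text
t 10.85 q [-0.258  0.794  0.073  0.08   1.68  -1.633] p [ 0.8968 -0.2007  0.7032] F [-0.4  0.3 -0. ] g 0.0
x [-0.814  0.142 -0.563] y [0.154 0.988 0.026] z [ 0.56  -0.066 -0.826] tilt 34.33 az -6.7 tip [ 1.001  -0.213   0.5496] grasp [ 0.9904 -0.2118  0.5653]
tool cm [-98.51  -3.01   0.51]
```

Emit:
{"fn": "apply_moves", "kwargs": {"plan": [[-40,-5,-1,0,0]]}}

```text
t: 10.93
tool_pos: [0.8994, -0.2044, 0.7039]
tcp_rot: [0.078, 0.948, -0.012, 0.308]
ft_force: [-0.6, -0.0, -0.8]
grip_width: 0.004
```

Emit:
{"fn": "apply_moves", "kwargs": {"plan": [[-40,-5,0,0,0]]}}

```text
t: 11.02
tool_pos: [0.9021, -0.2084, 0.7045]
tcp_rot: [0.078, 0.944, -0.014, 0.32]
ft_force: [-0.4, -0.3, 0.3]
grip_width: 0.006
```

Emit:
{"fn": "apply_moves", "kwargs": {"plan": [[-40,-5,1,0,0]]}}

```text
t: 11.1
tool_pos: [0.9047, -0.2122, 0.705]
tcp_rot: [0.078, 0.94, -0.015, 0.333]
ft_force: [0.1, 0.4, 0.1]
grip_width: 0.008
```

Emit:
{"fn": "apply_moves", "kwargs": {"plan": [[-40,-5,2,0,0]]}}

```text
t: 11.18
tool_pos: [0.9073, -0.2158, 0.7057]
tcp_rot: [0.078, 0.935, -0.017, 0.345]
ft_force: [-0.1, -0.1, 0.5]
grip_width: 0.004
```

```bash
python3 -c "
from h import *
st(); p=np.load('br.npy'); print(p)"
```

```text
t 11.1833 q [-0.272  0.8    0.073  0.09   1.568 -1.644] p [ 0.9073 -0.2158  0.7057] F [-0.1 -0.1  0.5] g 0.004
x [-0.75   0.134 -0.648] y [0.158 0.987 0.022] z [ 0.643 -0.086 -0.761] tilt 40.43 az -7.6 tip [ 1.0269 -0.2318  0.5641] grasp [ 1.0147 -0.2302  0.5785]
[ 0.7120074   0.00924628 -0.14513704]
```

```bash
cat > ik.py <<'E'
from h import *; from kin import fk
k=np.load('k.npy')
lo=np.array([-2.83,-.83,.07,-1.14,.01,-2.97]);hi=np.array([2.83,2.19,2.5,4.28,3,2.97])
def ik(p,R,q0):
    f=lambda q:np.r_[fk(q,k)[0]-p,(fk(q,k)[1].inv()*R).as_rotvec()*.3]
    s=least_squares(f,np.clip(q0,lo+.001,hi-.001),bounds=(lo,hi)); return s.x,abs(s.fun).max()
from scipy.optimize import least_squares
E
python3 - <<'E'
from ik import *
s,R=st(); q=s['joint_pos']; z=R[:,2]; Rq=Ro.from_matrix(R)
b=np.load('br.npy'); c,sn=np.cos(b[2]),np.sin(b[2])
def W(x,y,zz): return np.array([b[0]+c*x-sn*y,b[1]+sn*x+c*y,zz])
tgt={'high':None}
P=[('a',np.array([.5,-.05,.65])),
('pre',W(-.052,0,.145)-(.186*z)-.0),('press',W(-.066,0,.085)-.186*z),('grip',W(-.115,0,.06)-.167*z),('out',W(-.28,0,.06)-.167*z)]
for n,p in P:
    q,e=ik(p,Rq,q); print(n,p.round(3),q.round(2),e)
# tray: bar origin pose; bar x dir = bracket x; tray centre; centre of bar (x=+85) at tray centre
tc=np.array([.4827,-.3176]); o=tc-.085*np.array([c,sn])
for h in (.15,.034):
    p=np.r_[o,h]-.167*z; q,e=ik(p,Rq,q); print('tray',p.round(3),q.round(2),e)
E
```

```text
t 11.1833 q [-0.272  0.8    0.073  0.09   1.568 -1.644] p [ 0.9073 -0.2158  0.7057] F [-0.1 -0.1  0.5] g 0.004
x [-0.75   0.134 -0.648] y [0.158 0.987 0.022] z [ 0.643 -0.086 -0.761] tilt 40.43 az -7.6 tip [ 1.0269 -0.2318  0.5641] grasp [ 1.0147 -0.2302  0.5785]
a [ 0.5  -0.05  0.65] [-0.15 -0.39  1.54  0.01  1.28 -1.56] 1.6803924918207258e-10
pre [0.541 0.033 0.287] [ 0.04 -0.27  2.05 -0.18  0.68 -1.27] 8.459899447643693e-14
press [0.527 0.035 0.227] [ 0.04 -0.24  2.13 -0.21  0.57 -1.23] 5.1521009680755014e-11
grip [0.491 0.04  0.187] [ 0.06 -0.28  2.23 -0.25  0.51 -1.17] 3.900821110569552e-09
out [0.328 0.064 0.187] [ 0.19 -0.76  2.5  -0.31  0.77 -1.05] 0.015784745675793133
tray [ 0.291 -0.291  0.277] [-0.99 -0.58  2.27  0.61  1.03 -2.6 ] 5.618661091943977e-10
tray [ 0.291 -0.291  0.161] [-0.98 -0.43  2.38  0.73  0.82 -2.8 ] 2.6621279070049297e-09
```

```bash
python3 - <<'E'
from ik import *
s=bot.sense(); b=np.load('br.npy'); c,sn=np.cos(b[2]),np.sin(b[2])
def W(x,y,zz): return np.array([b[0]+c*x-sn*y,b[1]+sn*x+c*y,zz])
R0=Ro.from_quat(s['tcp_rot']); 
for dt in (0,2.5,5,7):
    R=Ro.from_rotvec(np.radians(dt)*R0.as_matrix()[:,1])*R0
    z=R.as_matrix()[:,2]; print(dt,np.degrees(np.arccos(-z[2])))
    q=np.array([ 0.06,-0.28,2.23,-0.25,0.51,-1.17])
    for x in (-.115,-.22,-.24,-.25,-.26,-.27,-.275):
        q,e=ik(W(x,0,.06)-.167*z,R,q); print(x,q.round(2),round(e,5))
E
```

```text
0 40.42881703780724
-0.115 [ 0.06 -0.28  2.23 -0.25  0.51 -1.17] 0.0
-0.22 [ 0.13 -0.6   2.44 -0.28  0.63 -1.11] 0.0
-0.24 [ 0.14 -0.67  2.47 -0.29  0.67 -1.1 ] 0.0
-0.25 [ 0.15 -0.71  2.49 -0.29  0.69 -1.09] 0.0
-0.26 [ 0.17 -0.73  2.5  -0.3   0.72 -1.08] 0.00374
-0.27 [ 0.18 -0.75  2.5  -0.3   0.74 -1.07] 0.00988
-0.275 [ 0.19 -0.75  2.5  -0.3   0.76 -1.06] 0.01287
2.5 37.93030494215827
-0.115 [ 0.05 -0.27  2.21 -0.21  0.56 -1.21] 0.0
-0.22 [ 0.12 -0.58  2.41 -0.24  0.68 -1.15] 0.0
-0.24 [ 0.13 -0.65  2.45 -0.25  0.71 -1.13] 0.0
-0.25 [ 0.14 -0.68  2.47 -0.25  0.73 -1.13] 0.0
-0.26 [ 0.15 -0.72  2.49 -0.25  0.75 -1.12] 0.0
-0.27 [ 0.16 -0.75  2.5  -0.26  0.77 -1.11] 0.00143
-0.275 [ 0.17 -0.76  2.5  -0.26  0.79 -1.11] 0.00446
5 35.43196939764105
-0.115 [ 0.05 -0.26  2.18 -0.18  0.61 -1.24] 0.0
-0.22 [ 0.11 -0.56  2.38 -0.21  0.72 -1.18] 0.0
-0.24 [ 0.12 -0.62  2.42 -0.21  0.75 -1.17] 0.0
-0.25 [ 0.13 -0.66  2.44 -0.22  0.77 -1.16] 0.0
-0.26 [ 0.14 -0.69  2.46 -0.22  0.79 -1.15] 0.0
-0.27 [ 0.15 -0.73  2.48 -0.22  0.81 -1.15] 0.0
-0.275 [ 0.16 -0.75  2.49 -0.23  0.82 -1.14] 0.0
7 33.43345522005407
-0.115 [ 0.04 -0.24  2.16 -0.15  0.65 -1.27] 0.0
-0.22 [ 0.1  -0.54  2.36 -0.18  0.75 -1.21] 0.0
-0.24 [ 0.12 -0.6   2.4  -0.19  0.78 -1.19] 0.0
-0.25 [ 0.13 -0.64  2.42 -0.19  0.8  -1.19] 0.0
-0.26 [ 0.13 -0.67  2.44 -0.2   0.82 -1.18] 0.0
-0.27 [ 0.14 -0.71  2.46 -0.2   0.84 -1.17] 0.0
-0.275 [ 0.15 -0.73  2.47 -0.2   0.85 -1.17] 0.0
```

```bash
python3 -c "
from h import *
d(-.457,.20,-.206)"
```

```text
tool cm [ 50.29  12.09 -15.41]
```

Emit:
{"fn": "apply_moves", "kwargs": {"plan": [[3.8,0.9,-1.2,0,0],[7.6,1.8,-2.4,0,0],[11.4,2.7,-3.6,0,0],[15.2,3.6,-4.8,0,0],[19,4.5,-6,0,0]]}}

```text
t: 11.6
tool_pos: [0.8249, -0.1794, 0.6721]
tcp_rot: [0.078, 0.935, -0.017, 0.345]
ft_force: [1.1, -0.6, 1.3]
grip_width: 0.007
```

Emit:
{"fn": "apply_moves", "kwargs": {"plan": [[3.8,0.9,-1.2,0,0],[7.6,1.8,-2.4,0,0],[11.4,2.7,-3.6,0,0],[15.2,3.6,-4.8,0,0],[19,4.5,-6,0,0]]}}

```text
t: 12.02
tool_pos: [0.6598, -0.1082, 0.6004]
tcp_rot: [0.078, 0.935, -0.017, 0.345]
ft_force: [1.3, 0.2, 1.4]
grip_width: 0.002
```

Emit:
{"fn": "apply_moves", "kwargs": {"plan": [[3.8,0.9,-1.2,0,0],[7.6,1.8,-2.4,0,0],[11.4,2.7,-3.6,0,0],[15.2,3.6,-4.8,0,0],[19,4.5,-6,0,0]]}}

```text
t: 12.43
tool_pos: [0.4858, -0.0333, 0.5245]
tcp_rot: [0.078, 0.935, -0.017, 0.345]
ft_force: [-0.4, 0.4, 0.6]
grip_width: 0.004
```

```bash
python3 -c "
from h import *
st();d(-.1,.01,-.03)"
```

```text
t 12.4333 q [-0.119 -0.477  1.81  -0.01   1.104 -1.522] p [ 0.4858 -0.0333  0.5245] F [-0.4  0.4  0.6] g 0.004
x [-0.75   0.134 -0.648] y [0.158 0.987 0.022] z [ 0.642 -0.086 -0.762] tilt 40.38 az -7.6 tip [ 0.6053 -0.0492  0.3828] grasp [ 0.5931 -0.0476  0.3973]
tool cm [ 9.58 -0.66 -4.22]
```

```bash
python3 -c "
from h import *
d(-.14,.02,-.12);d(-.2,.02,-.05)"
```

```text
tool cm [18.54 -0.5  -0.02]
tool cm [18.51 -1.29 -9.21]
```

Emit:
{"fn": "apply_moves", "kwargs": {"plan": [[3.8,0,0,0,0],[7.6,0,0,0,0],[11.4,0,0,0,0],[15.2,0,0,0,0],[19,0,0,0,0]]}}

```text
t: 12.85
tool_pos: [0.3592, -0.008, 0.4023]
tcp_rot: [0.078, 0.937, -0.017, 0.339]
ft_force: [-7.5, -1.0, 13.5]
grip_width: 0.008
```

```bash
python3 -c "
from h import *
st();d(-.1,.01,-.03)"
```

```text
t 12.85 q [-0.083 -0.831  2.2   -0.038  1.081 -1.481] p [ 0.3592 -0.008   0.4023] F [-7.5 -1.  13.5] g 0.008
x [-0.758  0.135 -0.638] y [0.159 0.987 0.02 ] z [ 0.633 -0.086 -0.77 ] tilt 39.67 az -7.7 tip [ 0.4769 -0.024   0.2591] grasp [ 0.4649 -0.0224  0.2737]
tool cm [ 9.63 -0.66 -4.1 ]
```

Emit:
{"fn": "apply_moves", "kwargs": {"plan": [[0,0,0,0,0]]}}

```text
t: 12.93
tool_pos: [0.3596, -0.0077, 0.3975]
tcp_rot: [0.078, 0.939, -0.017, 0.335]
ft_force: [-1.0, 0.5, -0.6]
grip_width: 0.005
```

```bash
python3 -c "
from h import *
st();d(-.1,.0,.02)"
```

```text
t 12.9333 q [-0.081 -0.828  2.206 -0.038  1.081 -1.48 ] p [ 0.3596 -0.0077  0.3975] F [-1.   0.5 -0.6] g 0.005
x [-0.763  0.135 -0.632] y [0.159 0.987 0.02 ] z [ 0.626 -0.085 -0.775] tilt 39.19 az -7.7 tip [ 0.4761 -0.0235  0.2533] grasp [ 0.4642 -0.0219  0.2681]
tool cm [ 6.37 -1.55 -7.81]
```

Emit:
{"fn": "apply_moves", "kwargs": {"plan": [[6,-1.5,-8,0,0]]}}

```text
t: 13.02
tool_pos: [0.3564, -0.0073, 0.4162]
tcp_rot: [0.079, 0.941, -0.019, 0.327]
ft_force: [-0.0, 0.2, -0.0]
grip_width: 0.005
```

Emit:
{"fn": "apply_moves", "kwargs": {"plan": [[6,-1.5,-8,0,0]]}}

```text
t: 13.1
tool_pos: [0.3518, -0.0065, 0.4372]
tcp_rot: [0.08, 0.944, -0.02, 0.319]
ft_force: [0.4, 0.2, 0.9]
grip_width: 0.002
```

```bash
python3 -c "
from h import *
st();d(-.1,.0,.02)"
```

```text
t 13.1 q [-0.077 -0.83   2.139 -0.046  1.184 -1.475] p [ 0.3518 -0.0065  0.4372] F [0.4 0.2 0.9] g 0.002
x [-0.784  0.139 -0.605] y [0.164 0.986 0.013] z [ 0.598 -0.089 -0.796] tilt 37.23 az -8.5 tip [ 0.4631 -0.0231  0.2891] grasp [ 0.4517 -0.0214  0.3042]
tool cm [ 6.63 -1.62 -7.58]
```

Emit:
{"fn": "apply_moves", "kwargs": {"plan": [[6,0,-7,0,0]]}}

```text
t: 13.18
tool_pos: [0.3465, 0.0013, 0.455]
tcp_rot: [0.082, 0.947, -0.022, 0.309]
ft_force: [0.2, 0.3, 0.4]
grip_width: 0.007
```

Emit:
{"fn": "apply_moves", "kwargs": {"plan": [[6,0,-7,0,0]]}}

```text
t: 13.27
tool_pos: [0.3403, 0.0113, 0.4728]
tcp_rot: [0.083, 0.951, -0.024, 0.298]
ft_force: [0.6, -0.3, 0.3]
grip_width: 0.006
```

```bash
cat > tgt.py <<'E'
from ik import *
def W(x,y,zz):
    b=np.load('br.npy'); c,sn=np.cos(b[2]),np.sin(b[2])
    return np.array([b[0]+c*x-sn*y,b[1]+sn*x+c*y,zz])
def B(w):
    b=np.load('br.npy'); c,sn=np.cos(b[2]),np.sin(b[2]); dx,dy=w[0]-b[0],w[1]-b[1]
    return np.array([c*dx+sn*dy,-sn*dx+c*dy,w[2]])
def edge(s,R): return s['tool_pos']+.186*R[:,2]+.0075*R[:,0]
def go(x,y,z,ref='edge'):
    s,R=st(); e=edge(s,R) if ref=='edge' else s['tool_pos']+.167*R[:,2]
    v=W(x,y,z)-e
    print('now br',(B(e)*1000).round(1),'delta world',(v*1000).round(1),'tool cm',(R.T@v*100).round(2))
    q,er=ik(s['tool_pos']+v,Ro.from_matrix(R),s['joint_pos']); print('q',q.round(2),er)
E
python3 -c "
from tgt import *
go(-.056,0,.14); d(0,0,.1)"
```

```text
t 13.2667 q [-0.011 -0.83   2.077 -0.092  1.294 -1.41 ] p [0.3403 0.0113 0.4728] F [ 0.6 -0.3  0.3] g 0.006
x [-0.808  0.144 -0.571] y [0.172 0.985 0.004] z [ 0.563 -0.095 -0.821] tilt 34.82 az -9.6 tip [ 0.445  -0.0063  0.3201] grasp [ 0.4343 -0.0045  0.3357]
now br [-268.1  -53.8  315.8] delta world [ 217.6   22.6 -175.8] tool cm [-7.23  5.9  26.47]
q [ 0.04 -0.22  1.98 -0.16  0.8  -1.28] 1.3322676295501878e-14
tool cm [-5.71  0.04 -8.21]
```

Emit:
{"fn": "apply_moves", "kwargs": {"plan": [[-1,0.8,3.6,0,0],[-2,1.6,7.2,0,0],[-3,2.4,10.8,0,0],[-4,3.2,14.4,0,0],[-5,4,18,-0.3,0]]}}

```text
t: 13.68
tool_pos: [0.4906, 0.027, 0.3518]
tcp_rot: [0.07, 0.951, -0.027, 0.299]
ft_force: [0.8, -0.5, 1.1]
grip_width: 0.006
```

```bash
python3 -c "
from tgt import *
go(-.056,0,.135)"
```

```text
t 13.6833 q [ 0.029 -0.426  2.042 -0.138  0.93  -1.346] p [0.4906 0.027  0.3518] F [ 0.8 -0.5  1.1] g 0.006
x [-0.811  0.118 -0.573] y [ 0.15   0.989 -0.009] z [ 0.565 -0.094 -0.82 ] tilt 34.93 az -9.4 tip [0.5957 0.0096 0.1993] grasp [0.585  0.0114 0.2149]
now br [-121.3  -16.5  195. ] delta world [ 67.    6.8 -60. ] tool cm [-1.92  1.74  8.64]
q [ 0.04 -0.22  1.98 -0.16  0.78 -1.3 ] 4.2427172886050357e-13
```

Emit:
{"fn": "apply_moves", "kwargs": {"plan": [[-0.6,0.6,3,0,0],[-1.2,1.2,6,0,0],[-1.9,1.7,8,0,0],[-1.9,1.7,8.6,0,0],[-1.9,1.7,8.6,0,0]]}}

```text
t: 14.1
tool_pos: [0.5562, 0.0332, 0.2904]
tcp_rot: [0.07, 0.952, -0.027, 0.297]
ft_force: [0.7, -0.5, 0.5]
grip_width: 0.006
```

```bash
python3 -c "
from tgt import *
go(-.056,0,.125);d(0,0,-.01)
for n in ('scene','top'):
    im,_=optics.get_image(n); cv2.imwrite('pics/%s1.png'%n,im)
crop('pics/scene1.png','pics/d1.png',250,120,410,260,5)
"
```

```text
t 14.1 q [ 0.038 -0.22   1.986 -0.163  0.787 -1.306] p [0.5562 0.0332 0.2904] F [ 0.7 -0.5  0.5] g 0.006
x [-0.814  0.117 -0.569] y [ 0.15   0.989 -0.011] z [ 0.561 -0.094 -0.823] tilt 34.65 az -9.5 tip [0.6605 0.0158 0.1374] grasp [0.6499 0.0175 0.1531]
now br [-58.   -1.  133.2] delta world [ 2.2  0.7 -8.2] tool cm [0.3  0.11 0.79]
q [ 0.04 -0.21  1.99 -0.17  0.77 -1.3 ] 4.440892098500626e-16
tool cm [0.57 0.01 0.82]
```

View pics/d1.png

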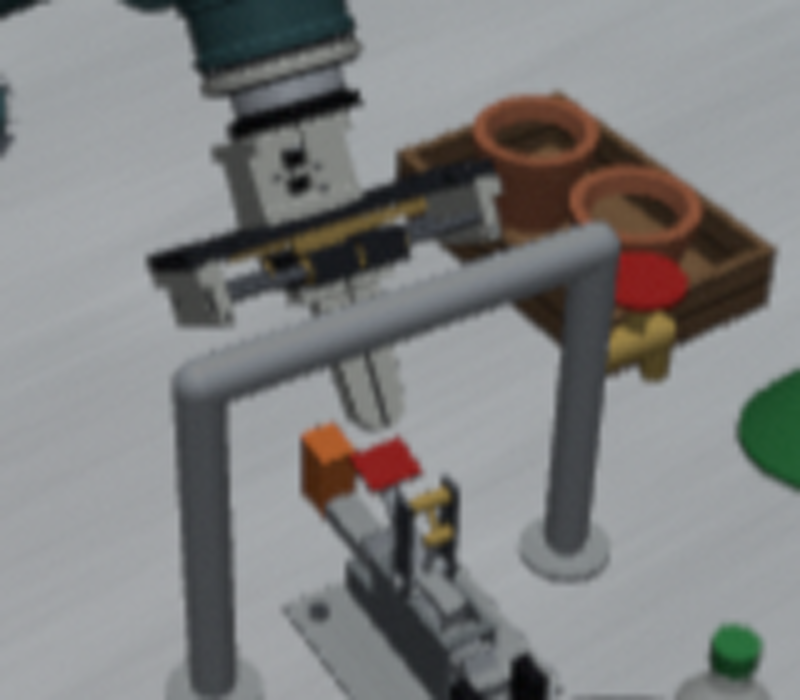

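Emit:
{"fn": "apply_moves", "kwargs": {"plan": [[0.25,0,0.35,0,0],[0.4,0.1,0.65,0,0],[0.4,0.1,0.65,0,0]]}}

```text
t: 14.45
tool_pos: [0.5554, 0.0342, 0.2831]
tcp_rot: [0.07, 0.952, -0.027, 0.297]
ft_force: [0.6, 0.4, -0.2]
grip_width: 0.009
```

Emit:
{"fn": "apply_moves", "kwargs": {"plan": [[0.15,0,0.25,0,0],[0.15,0,0.25,0,0]]}}

```text
t: 14.62
tool_pos: [0.5558, 0.0342, 0.2798]
tcp_rot: [0.07, 0.952, -0.027, 0.296]
ft_force: [-0.2, 0.0, 0.6]
grip_width: 0.008
```

Emit:
{"fn": "apply_moves", "kwargs": {"plan": [[0.12,0,0.16,0,0],[0.12,0,0.16,0,0]]}}

```text
t: 14.78
tool_pos: [0.5559, 0.0341, 0.2776]
tcp_rot: [0.07, 0.952, -0.028, 0.296]
ft_force: [-0.8, -0.7, -0.3]
grip_width: 0.003
```

```bash
python3 -c "
from tgt import *
go(-.056,0,.115);d(0,0,-.01);a=np.load('br.npy')[2];d(-.0078*np.cos(a),-.0078*np.sin(a),-.01)"
```

```text
t 14.7833 q [ 0.04  -0.21   1.999 -0.169  0.765 -1.298] p [0.5559 0.0341 0.2776] F [-0.8 -0.7 -0.3] g 0.003
x [-0.815  0.117 -0.568] y [ 0.15   0.989 -0.011] z [ 0.56  -0.094 -0.823] tilt 34.62 az -9.5 tip [0.6601 0.0167 0.1246] grasp [0.6494 0.0184 0.1402]
now br [-58.6  -0.2 120.3] delta world [ 2.6 -0.2 -5.3] tool cm [0.09 0.03 0.59]
q [ 0.04 -0.2   2.   -0.17  0.75 -1.3 ] 5.551115123125783e-16
tool cm [0.57 0.01 0.82]
tool cm [1.21 0.01 0.38]
```

Edge at 120 mm, no contact yet. I'll step down 2 mm per call.

Emit:
{"fn": "apply_moves", "kwargs": {"plan": [[0.1,0,0.2,0,0],[0.1,0,0.2,0,0]]}}

```text
t: 14.95
tool_pos: [0.5563, 0.0341, 0.2753]
tcp_rot: [0.07, 0.952, -0.028, 0.296]
ft_force: [0.1, 0.2, -0.6]
grip_width: 0.005
```

Emit:
{"fn": "apply_moves", "kwargs": {"plan": [[0.1,0,0.2,0,0],[0.1,0,0.2,0,0]]}}

```text
t: 15.12
tool_pos: [0.5566, 0.034, 0.2733]
tcp_rot: [0.07, 0.952, -0.027, 0.296]
ft_force: [-0.7, 0.2, 1.4]
grip_width: 0.004
```

Emit:
{"fn": "apply_moves", "kwargs": {"plan": [[0.1,0,0.2,0,0],[0.1,0,0.2,0,0]]}}

```text
t: 15.28
tool_pos: [0.557, 0.0339, 0.2713]
tcp_rot: [0.07, 0.952, -0.027, 0.297]
ft_force: [-1.5, -0.3, 3.2]
grip_width: 0.003
```

```bash
python3 -c "
from tgt import *
go(-.056,0,.115)"
```

```text
t 15.2833 q [ 0.039 -0.202  2.003 -0.17   0.752 -1.295] p [0.557  0.0339 0.2713] F [-1.5 -0.3  3.2] g 0.003
x [-0.814  0.117 -0.569] y [ 0.15   0.989 -0.011] z [ 0.561 -0.094 -0.823] tilt 34.65 az -9.5 tip [0.6613 0.0165 0.1182] grasp [0.6506 0.0183 0.1339]
now br [-57.4  -0.2 114. ] delta world [ 1.4 -0.   1. ] tool cm [-0.17  0.02 -0.  ]
q [ 0.04 -0.2   2.   -0.17  0.75 -1.3 ] 1.873553534537109e-10
```

Emit:
{"fn": "apply_moves", "kwargs": {"plan": [[0.18,0,0.12,0,0],[0.18,0,0.12,0,0]]}}

```text
t: 15.45
tool_pos: [0.5561, 0.0341, 0.2694]
tcp_rot: [0.07, 0.952, -0.027, 0.297]
ft_force: [-2.6, -0.0, 5.4]
grip_width: 0.004
```

Emit:
{"fn": "apply_moves", "kwargs": {"plan": [[0.22,0,0.1,0,0],[0.22,0,0.1,0,0]]}}

```text
t: 15.62
tool_pos: [0.5548, 0.0342, 0.2675]
tcp_rot: [0.07, 0.952, -0.027, 0.297]
ft_force: [-4.1, 0.4, 6.4]
grip_width: 0.005
```

Emit:
{"fn": "apply_moves", "kwargs": {"plan": [[0.22,0,0.1,0,0],[0.22,0,0.1,0,0]]}}

```text
t: 15.78
tool_pos: [0.5536, 0.0344, 0.2656]
tcp_rot: [0.07, 0.952, -0.027, 0.297]
ft_force: [-4.3, 0.4, 7.2]
grip_width: 0.007
```

```bash
python3 -c "
from tgt import *
go(-.056,0,.115)"
```

```text
t 15.7833 q [ 0.041 -0.205  2.015 -0.173  0.743 -1.291] p [0.5536 0.0344 0.2656] F [-4.3  0.4  7.2] g 0.007
x [-0.814  0.117 -0.569] y [ 0.15   0.989 -0.011] z [ 0.561 -0.094 -0.822] tilt 34.69 az -9.5 tip [0.658  0.017  0.1126] grasp [0.6473 0.0188 0.1283]
now br [-60.7  -0.2 108.4] delta world [ 4.7 -0.5  6.6] tool cm [-0.77  0.01 -0.28]
q [ 0.04 -0.2   2.   -0.17  0.75 -1.3 ] 1.5765166949677223e-14
```

Force is 8.4 N at 6–7 mm down, near the peak, so I'm continuing.

Emit:
{"fn": "apply_moves", "kwargs": {"plan": [[0.22,0,0.1,0,0],[0.22,0,0.1,0,0]]}}

```text
t: 15.95
tool_pos: [0.5523, 0.0346, 0.2635]
tcp_rot: [0.07, 0.952, -0.027, 0.297]
ft_force: [-4.6, 0.5, 8.4]
grip_width: 0.003
```

Emit:
{"fn": "apply_moves", "kwargs": {"plan": [[0.22,0,0.1,0,0],[0.22,0,0.1,0,0]]}}

```text
t: 16.12
tool_pos: [0.551, 0.0348, 0.2613]
tcp_rot: [0.07, 0.952, -0.027, 0.297]
ft_force: [-5.9, 0.8, 7.4]
grip_width: 0.004
```

Emit:
{"fn": "apply_moves", "kwargs": {"plan": [[0.22,0,0.1,0,0],[0.22,0,0.1,0,0]]}}

```text
t: 16.28
tool_pos: [0.5498, 0.0349, 0.259]
tcp_rot: [0.07, 0.952, -0.027, 0.297]
ft_force: [-3.9, 1.2, 5.7]
grip_width: 0.0
```

Emit:
{"fn": "apply_moves", "kwargs": {"plan": [[0.22,0,0.1,0,0],[0.22,0,0.1,0,0]]}}

```text
t: 16.45
tool_pos: [0.5485, 0.0351, 0.2566]
tcp_rot: [0.07, 0.952, -0.027, 0.296]
ft_force: [-2.7, 1.2, 2.5]
grip_width: 0.004
```

```bash
python3 -c "
from tgt import *
go(-.056,0,.115)"
```

```text
t 16.45 q [ 0.042 -0.208  2.034 -0.177  0.73  -1.285] p [0.5485 0.0351 0.2566] F [-2.7  1.2  2.5] g 0.004
x [-0.815  0.117 -0.568] y [ 0.15   0.989 -0.011] z [ 0.56  -0.094 -0.823] tilt 34.61 az -9.5 tip [0.6527 0.0176 0.1035] grasp [0.642  0.0194 0.1191]
now br [-66.1  -0.3  99.2] delta world [10.  -1.2 15.8] tool cm [-1.73  0.02 -0.73]
q [ 0.04 -0.2   2.   -0.17  0.75 -1.3 ] 5.420774940034789e-12
```

Emit:
{"fn": "apply_moves", "kwargs": {"plan": [[0.2,0,0.1,0,0],[0.2,0,0.1,0,0]]}}

```text
t: 16.62
tool_pos: [0.5474, 0.0352, 0.2543]
tcp_rot: [0.07, 0.952, -0.028, 0.296]
ft_force: [1.0, -0.2, 0.7]
grip_width: 0.006
```

Emit:
{"fn": "apply_moves", "kwargs": {"plan": [[0.2,0,0.1,0,0],[0.2,0,0.1,0,0],[0.2,0,0.1,0,0]]}}

```text
t: 16.87
tool_pos: [0.5465, 0.0353, 0.2527]
tcp_rot: [0.07, 0.952, -0.028, 0.296]
ft_force: [-0.3, 1.5, -0.3]
grip_width: 0.006
```

```bash
python3 -c "
from tgt import *
st()
im,_=optics.get_image('scene'); crop(im,'pics/d2.png',280,160,380,250,7)"
```

```text
t 16.8667 q [ 0.043 -0.209  2.041 -0.179  0.723 -1.282] p [0.5465 0.0353 0.2527] F [-0.3  1.5 -0.3] g 0.006
x [-0.815  0.117 -0.568] y [ 0.15   0.989 -0.011] z [ 0.56  -0.094 -0.823] tilt 34.62 az -9.5 tip [0.6507 0.0178 0.0997] grasp [0.6401 0.0196 0.1153]
```

View pics/d2.png

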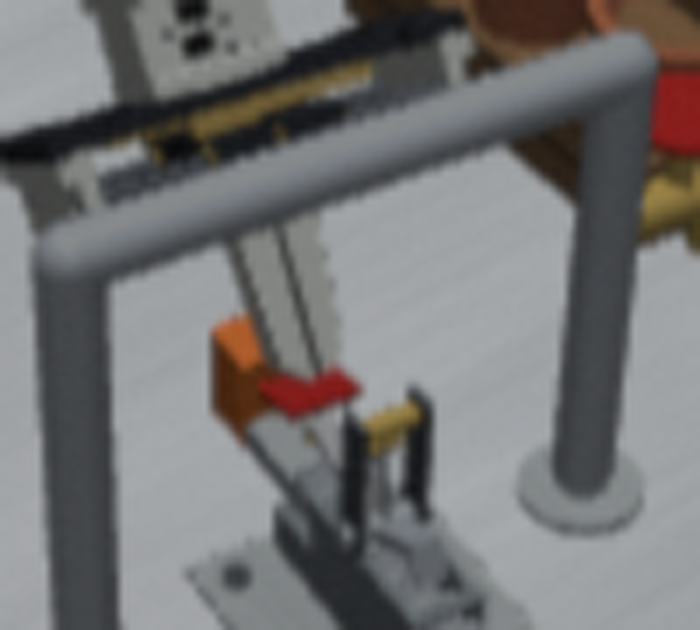

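Emit:
{"fn": "apply_moves", "kwargs": {"plan": [[-0.3,0,-1,0,0],[-0.3,0,-4,0,0],[0,0,-8,0,0.6],[0,0,-9,0,0.6],[0,0,-9,0,0.6]]}}

```text
t: 17.33
tool_pos: [0.4953, 0.044, 0.3311]
tcp_rot: [0.07, 0.951, -0.027, 0.299]
ft_force: [-0.4, 0.3, 0.3]
grip_width: 0.17
```

```bash
python3 -c "
from tgt import *
go(-.115,0,.06,'g')
R=st()[1]
for n in ('scene','top'):
    im,_=optics.get_image(n); cv2.imwrite('pics/%s2.png'%n,im)
crop('pics/scene2.png','pics/d3.png',280,170,380,260,7)"
```

```text
t 17.3333 q [ 0.068 -0.399  2.057 -0.17   0.893 -1.289] p [0.4953 0.044  0.3311] F [-0.4  0.3  0.3] g 0.17
x [-0.811  0.117 -0.573] y [ 0.149  0.989 -0.009] z [ 0.566 -0.093 -0.819] tilt 34.98 az -9.4 tip [0.6005 0.0267 0.1786] grasp [0.5897 0.0284 0.1942]
now br [-123.8    1.3  194.2] delta world [   8.5   -2.6 -134.2] tool cm [ 6.97  0.   11.5 ]
q [ 0.06 -0.25  2.17 -0.22  0.63 -1.23] 1.0087229607158577e-08
t 17.3333 q [ 0.068 -0.399  2.057 -0.17   0.893 -1.289] p [0.4953 0.044  0.3311] F [-0.4  0.3  0.3] g 0.17
x [-0.811  0.117 -0.573] y [ 0.149  0.989 -0.009] z [ 0.566 -0.093 -0.819] tilt 34.98 az -9.4 tip [0.6005 0.0267 0.1786] grasp [0.5897 0.0284 0.1942]
```

View pics/d3.png

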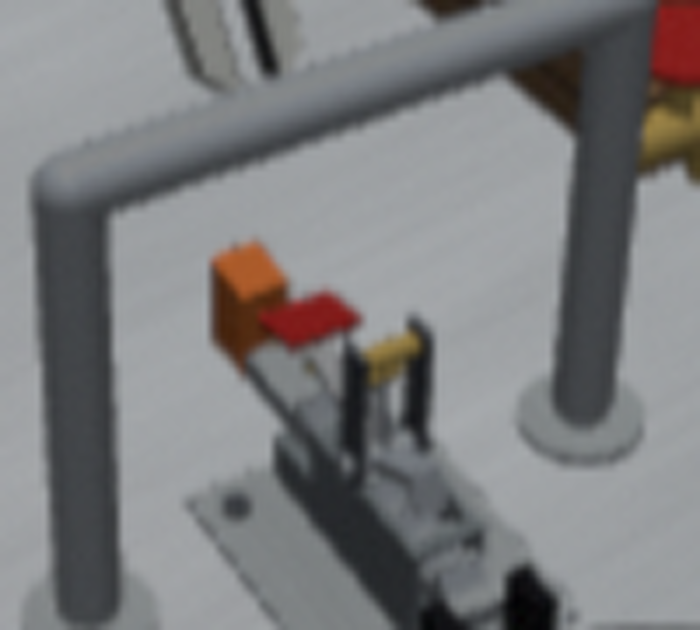

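Emit:
{"fn": "apply_moves", "kwargs": {"plan": [[1,0,1.7,0,0.6],[2,0,3,0,0.6],[3,0,4.5,0,0.6],[3.5,0,5,0,0.6],[3.5,0,5,0,0.6]]}}

```text
t: 17.85
tool_pos: [0.4954, 0.043, 0.2628]
tcp_rot: [0.07, 0.953, -0.028, 0.294]
ft_force: [-0.2, 0.1, -1.0]
grip_width: 0.583
```

```bash
python3 -c "
from tgt import *
go(-.115,0,.06,'g')"
```

```text
t 17.85 q [ 0.066 -0.345  2.13  -0.187  0.779 -1.264] p [0.4954 0.043  0.2628] F [-0.2  0.1 -1. ] g 0.583
x [-0.817  0.117 -0.564] y [ 0.15   0.989 -0.012] z [ 0.556 -0.094 -0.826] tilt 34.35 az -9.6 tip [0.5988 0.0255 0.1093] grasp [0.5883 0.0273 0.1249]
now br [-1.250e+02 -1.000e-01  1.249e+02] delta world [  9.9  -1.4 -64.9] tool cm [2.84 0.09 5.93]
q [ 0.06 -0.24  2.17 -0.22  0.64 -1.23] 2.3930857295795247e-14
```

Emit:
{"fn": "apply_moves", "kwargs": {"plan": [[1,0,2,0,0.6],[2,0,4,0,0.6],[2.6,0.1,5.5,0,0.6],[2.8,0.1,5.9,0,0.6],[2.8,0.1,5.9,0,0.6]]}}

```text
t: 18.27
tool_pos: [0.5062, 0.0418, 0.2008]
tcp_rot: [0.07, 0.952, -0.028, 0.295]
ft_force: [-0.1, 0.4, 0.1]
grip_width: 0.598
```

```bash
python3 -c "
from tgt import *
go(-.115,0,.06,'g')
for n in ('scene','top'):
    im,_=optics.get_image(n); cv2.imwrite('pics/%s3.png'%n,im)
a=cv2.imread('pics/scene3.png')[170:260,270:370];b=cv2.imread('pics/top3.png')[160:250,250:350]
crop(np.hstack([a,b]),'pics/d4.png',0,0,200,90,4)"
```

```text
t 18.2667 q [ 0.062 -0.247  2.163 -0.215  0.646 -1.229] p [0.5062 0.0418 0.2008] F [-0.1  0.4  0.1] g 0.598
x [-0.816  0.117 -0.567] y [ 0.15   0.989 -0.011] z [ 0.559 -0.094 -0.824] tilt 34.53 az -9.6 tip [0.6102 0.0243 0.0475] grasp [0.5995 0.0261 0.0632]
now br [-113.7    0.4   63.2] delta world [-1.3 -0.2 -3.2] tool cm [ 0.29 -0.04  0.19]
q [ 0.06 -0.25  2.17 -0.22  0.64 -1.23] 2.5098296663195185e-08
```

View pics/d4.png

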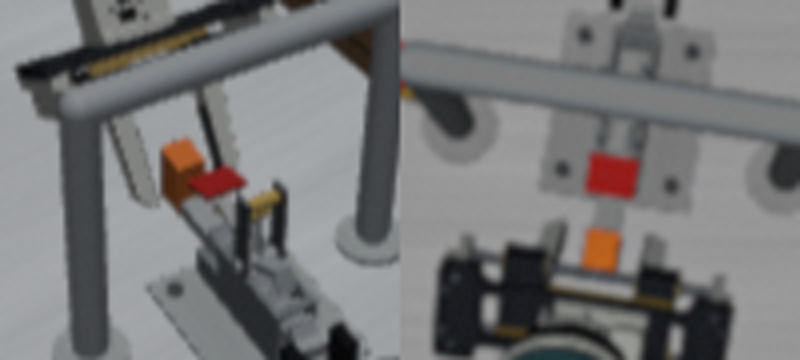

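Emit:
{"fn": "apply_moves", "kwargs": {"plan": [[0.3,0,0.2,0,0.6],[0.3,0,0.2,0,0.2],[0.3,0,0.2,0,0.1],[0.3,0,0.2,0,0.1],[0.3,0,0.2,0,0.1]], "squeeze": 25}}

```text
t: 18.78
tool_pos: [0.5048, 0.0421, 0.1985]
tcp_rot: [0.07, 0.952, -0.027, 0.297]
ft_force: [0.6, 0.2, 0.1]
grip_width: 0.361
```

Emit:
{"fn": "apply_moves", "kwargs": {"plan": [[0,0,0,0,0.1],[0,0,0,0,0.1],[0,0,0,0,0.1]]}}

```text
t: 19.03
tool_pos: [0.5048, 0.0421, 0.1983]
tcp_rot: [0.07, 0.952, -0.027, 0.297]
ft_force: [-0.9, -0.1, 2.5]
grip_width: 0.26
```

```bash
python3 -c "
from tgt import *
go(-.22,0,.06,'g'); a=np.load('br.npy')[2]; d(-.01*np.cos(a),-.01*np.sin(a),0)"
```

```text
t 19.0333 q [ 0.062 -0.248  2.169 -0.217  0.639 -1.225] p [0.5048 0.0421 0.1983] F [-0.9 -0.1  2.5] g 0.26
x [-0.814  0.117 -0.569] y [ 0.15   0.989 -0.011] z [ 0.561 -0.094 -0.823] tilt 34.66 az -9.5 tip [0.6091 0.0246 0.0453] grasp [0.5984 0.0264 0.0609]
now br [-114.8    0.5   60.9] delta world [-104.1   14.7   -0.9] tool cm [ 8.7  -0.11 -5.9 ]
q [ 0.12 -0.54  2.37 -0.24  0.74 -1.17] 5.397532754081169e-09
tool cm [ 0.82 -0.01 -0.57]
```

Emit:
{"fn": "apply_moves", "kwargs": {"plan": [[0.4,0,-0.28,0,0.1],[1.2,0,-0.85,0,0.1],[2,0,-1.4,0,0.1],[2.9,0,-2,0,0.1],[3.7,0,-2.55,0,0.1]]}}

```text
t: 19.45
tool_pos: [0.4597, 0.0489, 0.1981]
tcp_rot: [0.07, 0.952, -0.027, 0.297]
ft_force: [1.7, -0.4, 1.1]
grip_width: 0.258
```

```bash
python3 -c "
from tgt import *
go(-.22,0,.06,'g')"
```

```text
t 19.45 q [ 0.086 -0.367  2.258 -0.23   0.673 -1.2  ] p [0.4597 0.0489 0.1981] F [ 1.7 -0.4  1.1] g 0.258
x [-0.814  0.117 -0.569] y [ 0.15   0.989 -0.011] z [ 0.561 -0.094 -0.822] tilt 34.67 az -9.5 tip [0.564  0.0314 0.0452] grasp [0.5533 0.0332 0.0608]
now br [-160.5    0.7   60.8] delta world [-59.    7.9  -0.8] tool cm [ 4.94 -0.1  -3.32]
q [ 0.12 -0.54  2.37 -0.24  0.74 -1.17] 1.2338463584171677e-12
```

Drawing freely. I'll go on to about 155 mm drawn, slowing near the end.

Emit:
{"fn": "apply_moves", "kwargs": {"plan": [[0.9,0,-0.6,0,0.1],[1.9,0,-1.3,0,0.1],[2.9,0,-2,0,0.1],[3.9,0,-2.7,0,0.1],[4.6,0,-3.2,0,0.1]]}}

```text
t: 19.87
tool_pos: [0.4039, 0.0573, 0.1981]
tcp_rot: [0.07, 0.952, -0.027, 0.297]
ft_force: [1.1, 1.5, -1.4]
grip_width: 0.256
```

```bash
python3 -c "
from tgt import *
go(-.272,0,.0605,'g')"
```

```text
t 19.8667 q [ 0.125 -0.532  2.366 -0.245  0.738 -1.166] p [0.4039 0.0573 0.1981] F [ 1.1  1.5 -1.4] g 0.256
x [-0.814  0.117 -0.568] y [ 0.15   0.989 -0.011] z [ 0.561 -0.094 -0.823] tilt 34.65 az -9.5 tip [0.5082 0.0398 0.0451] grasp [0.4975 0.0416 0.0607]
now br [-216.9    1.    60.7] delta world [-54.7   7.   -0.2] tool cm [ 4.55 -0.13 -3.11]
q [ 0.17 -0.72  2.47 -0.26  0.83 -1.13] 1.0649370274506964e-10
```

Emit:
{"fn": "apply_moves", "kwargs": {"plan": [[0.9,0,-0.6,0,0.1],[1.9,0,-1.3,0,0.1],[2.9,0,-2,0,0.1],[3.8,0,-2.6,0,0.1],[4.5,-0.1,-3.1,0,0.1]]}}

```text
t: 20.28
tool_pos: [0.3496, 0.0645, 0.1975]
tcp_rot: [0.07, 0.952, -0.028, 0.296]
ft_force: [-0.1, 0.6, -2.4]
grip_width: 0.259
```

Emit:
{"fn": "apply_moves", "kwargs": {"plan": [[0.1,0,-0.1,0,0.1]]}}

```text
t: 20.37
tool_pos: [0.3481, 0.0646, 0.1978]
tcp_rot: [0.07, 0.952, -0.028, 0.296]
ft_force: [0.0, 0.1, -2.7]
grip_width: 0.254
```

```bash
python3 - <<'E'
from tgt import *
go(-.275,0,.0605,'g')
for n in ('scene','top'):
    im,_=optics.get_image(n); cv2.imwrite('pics/%s4.png'%n,im)
a=cv2.imread('pics/scene4.png')[150:280,240:400];b=cv2.imread('pics/top4.png')[150:280,230:390]
crop(np.hstack([a,b]),'pics/d5.png',0,0,320,130,2.5)
E
```

```text
t 20.3667 q [ 0.174 -0.725  2.471 -0.258  0.836 -1.132] p [0.3481 0.0646 0.1978] F [ 0.   0.1 -2.7] g 0.254
x [-0.815  0.117 -0.568] y [ 0.15   0.989 -0.011] z [ 0.56  -0.094 -0.823] tilt 34.59 az -9.5 tip [0.4523 0.0472 0.0447] grasp [0.4416 0.049  0.0603]
now br [-2.733e+02  2.000e-01  6.030e+01] delta world [-1.7  0.   0.2] tool cm [ 0.13 -0.02 -0.11]
q [ 0.17 -0.73  2.47 -0.26  0.84 -1.13] 6.007747784253503e-07
```

View pics/d5.png

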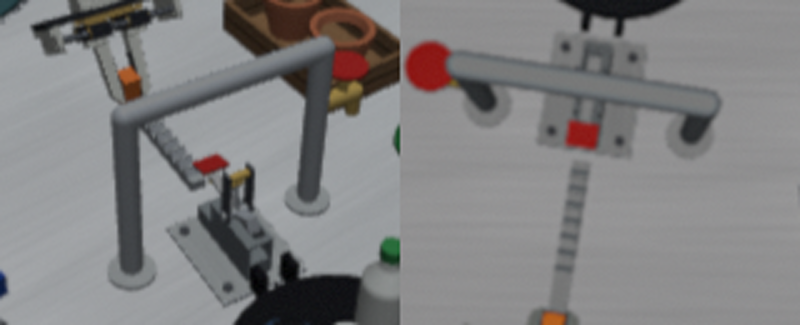

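```bash
python3 - <<'E'
from tgt import *
s,R=st(); g=s['tool_pos']+.167*R[:,2]; q=s['joint_pos']
for n,t in (('lift',[.4416,.049,.13]),('over',[.405,-.307,.13]),('down',[.405,-.307,.035])):
    v=np.array(t)-g; print(n,(R.T@v*100).round(2))
for f in np.linspace(0,1,6):
    t=np.array([.4416,.049,.13])*(1-f)+f*np.array([.405,-.307,.13])
    q,e=ik(t-.167*R[:,2],Ro.from_matrix(R),q); print(q.round(2),round(e,5))
q,e=ik(np.array([.405,-.307,.035])-.167*R[:,2],Ro.from_matrix(R),q); print(q.round(2),round(e,5))
E
```

```text
t 20.4667 q [ 0.173 -0.722  2.469 -0.258  0.834 -1.132] p [0.3491 0.0646 0.1984] F [-0.8  0.2 -1.6] g 0.258
x [-0.814  0.117 -0.569] y [ 0.15   0.989 -0.011] z [ 0.561 -0.094 -0.823] tilt 34.66 az -9.5 tip [0.4534 0.0472 0.0454] grasp [0.4428 0.049  0.061 ]
lift [-3.83 -0.09 -5.74]
over [ -5.02 -35.83  -4.46]
down [  0.39 -35.73   3.36]
[ 0.17 -0.79  2.39 -0.23  0.98 -1.18] 0.0
[-0.07 -0.83  2.41 -0.06  0.97 -1.48] 0.00568
[-0.33 -0.83  2.41  0.12  0.97 -1.8 ] 0.00476
[-0.57 -0.78  2.38  0.27  0.99 -2.08] 0.0
[-0.77 -0.66  2.32  0.39  1.   -2.32] 0.0
[-0.92 -0.52  2.24  0.48  1.01 -2.52] 0.0
[-0.92 -0.4   2.33  0.56  0.83 -2.64] 0.0
```

```bash
python3 - <<'E'
from tgt import *
s,R=st(); g=s['tool_pos']+.167*R[:,2]; q=s['joint_pos']
c=[[.4428,.049,.061],[.445,.04,.095],[.445,-.03,.095],[.443,-.10,.095],[.435,-.17,.095],[.42,-.24,.095],[.405,-.307,.095],[.405,-.307,.045]]
p=g
for t in c[1:]:
    t=np.array(t); q,e=ik(t-.167*R[:,2],Ro.from_matrix(R),q); print('from prev',(R.T@(t-p)*100).round(2),q.round(2),round(e,5)); p=t
E
```

```text
t 20.4667 q [ 0.173 -0.722  2.469 -0.258  0.834 -1.132] p [0.3491 0.0646 0.1984] F [-0.8  0.2 -1.6] g 0.258
x [-0.814  0.117 -0.569] y [ 0.15   0.989 -0.011] z [ 0.561 -0.094 -0.823] tilt 34.66 az -9.5 tip [0.4534 0.0472 0.0454] grasp [0.4428 0.049  0.061 ]
from prev [-2.22 -0.89 -2.59] [ 0.14 -0.76  2.43 -0.22  0.9  -1.2 ] 0.0
from prev [-0.82 -6.92  0.66] [-0.1  -0.79  2.44 -0.05  0.88 -1.51] 0.0
from prev [-0.66 -6.95  0.54] [-0.34 -0.76  2.43  0.13  0.88 -1.82] 0.0
from prev [-0.17 -7.04  0.21] [-0.56 -0.69  2.4   0.29  0.89 -2.1 ] 0.0
from prev [ 0.4  -7.15 -0.19] [-0.76 -0.6   2.35  0.41  0.92 -2.36] 0.0
from prev [ 0.44 -6.85 -0.21] [-0.92 -0.49  2.28  0.5   0.94 -2.56] 0.0
from prev [2.84 0.05 4.11] [-0.92 -0.42  2.32  0.54  0.85 -2.63] 0.0
```

Emit:
{"fn": "apply_moves", "kwargs": {"plan": [[-0.5,-0.2,-0.6,0,0.1],[-1.4,-0.6,-1.6,0,0.1],[-2.2,-0.9,-2.6,0,0.1],[-2.4,-2.5,-2.4,0,0.1],[-2.7,-5,-2.2,0,0.1]]}}

```text
t: 20.88
tool_pos: [0.352, 0.0143, 0.2341]
tcp_rot: [0.069, 0.952, -0.027, 0.297]
ft_force: [-0.3, 1.2, -2.4]
grip_width: 0.26
```

Emit:
{"fn": "apply_moves", "kwargs": {"plan": [[-0.3,-2.7,0.2,0,0.1],[-0.6,-5.5,0.4,0,0.1],[-0.8,-8.2,0.6,0,0.1],[-0.9,-10.7,0.7,0,0.1],[-0.9,-12.7,0.7,0,0.1]]}}

```text
t: 21.3
tool_pos: [0.3436, -0.1154, 0.2342]
tcp_rot: [0.071, 0.952, -0.028, 0.297]
ft_force: [0.3, -0.3, -2.1]
grip_width: 0.252
```

```bash
python3 - <<'E'
from tgt import *
s,R=st(); g=s['tool_pos']+.167*R[:,2]
for t in ([.405,-.307,.095],[.405,-.307,.045]): print((R.T@(np.array(t)-g)*100).round(2))
E
```

```text
t 21.3 q [-0.444 -0.747  2.422  0.201  0.89  -1.948] p [ 0.3436 -0.1154  0.2342] F [ 0.3 -0.3 -2.1] g 0.252
x [-0.814  0.118 -0.569] y [ 0.151  0.988 -0.012] z [ 0.561 -0.095 -0.822] tilt 34.72 az -9.6 tip [ 0.448  -0.1331  0.0813] grasp [ 0.4373 -0.1313  0.097 ]
[  0.68 -17.86   0.02]
[  3.52 -17.8    4.13]
```

Emit:
{"fn": "apply_moves", "kwargs": {"plan": [[0,-3,0,0,0.1],[0.1,-6,0,0,0.1],[0.2,-9,0,0,0.1],[0.4,-12,0,0,0.1],[0.5,-15,0,0,0.1]]}}

```text
t: 21.72
tool_pos: [0.3165, -0.2631, 0.2329]
tcp_rot: [0.07, 0.952, -0.028, 0.297]
ft_force: [0.6, 1.4, -2.9]
grip_width: 0.256
```

Emit:
{"fn": "apply_moves", "kwargs": {"plan": [[0.1,-1.5,0,0,0.1],[0.2,-2.6,0,0,0.1],[0.2,-2.9,0,0,0.1],[0.2,-2.9,0,0,0.1]]}}

```text
t: 22.05
tool_pos: [0.3111, -0.2903, 0.2316]
tcp_rot: [0.071, 0.952, -0.028, 0.296]
ft_force: [-0.5, 0.9, -2.8]
grip_width: 0.256
```

```bash
python3 - <<'E'
from tgt import *
s,R=st(); g=s['tool_pos']+.167*R[:,2]
for t in ([.405,-.307,.045],[.405,-.307,.035]): print((R.T@(np.array(t)-g)*100).round(2))
for n in ('scene','top'):
    im,_=optics.get_image(n); cv2.imwrite('pics/%s5.png'%n,im)
a=cv2.imread('pics/scene5.png')[170:330,120:280];b=cv2.imread('pics/top5.png')[190:350,350:510]
crop(np.hstack([a,b]),'pics/d6.png',0,0,320,160,2.5)
E
```

```text
t 22.05 q [-0.917 -0.489  2.282  0.499  0.943 -2.554] p [ 0.3111 -0.2903  0.2316] F [-0.5  0.9 -2.8] g 0.256
x [-0.814  0.118 -0.568] y [ 0.151  0.988 -0.011] z [ 0.56  -0.095 -0.823] tilt 34.63 az -9.6 tip [ 0.4153 -0.3079  0.0785] grasp [ 0.4047 -0.3061  0.0941]
[ 2.76 -0.03  4.07]
[ 3.33 -0.02  4.89]
```

View pics/d6.png

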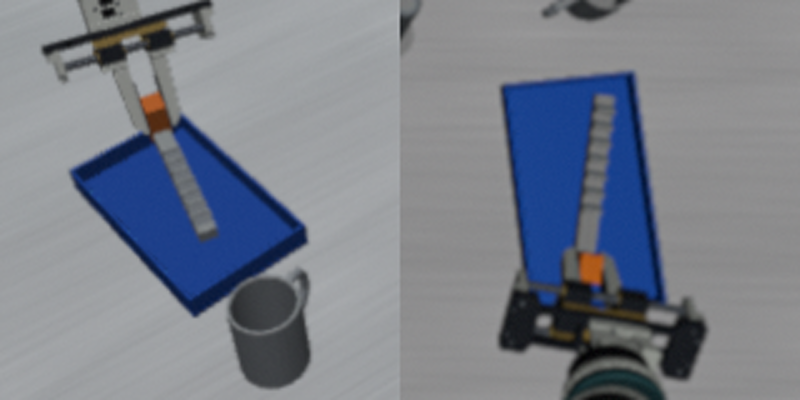

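```bash
python3 - <<'E'
from tgt import *
im,D=optics.get_image('top')
pts=np.array([[.405+c*np.cos(-.145),-.307+c*np.sin(-.145),.05] for c in (.03,.06,.09,.12,.15,.175)])
for p in proj('top',pts):
    u,v=p.round().astype(int); X=deproj('top',u,v,d=np.median(D[v-1:v+2,u-1:u+2])); print(u,v,X.round(4))
E
```

```text
423 284 [ 0.4362 -0.3056  0.0777]
424 273 [ 0.4655 -0.3074  0.0836]
425 262 [ 0.4947 -0.3123  0.0772]
427 251 [ 0.5242 -0.3183  0.0772]
428 241 [ 0.5511 -0.321   0.0793]
429 232 [ 0.5754 -0.3238  0.0808]
```

Emit:
{"fn": "apply_moves", "kwargs": {"plan": [[0.8,0,1.2,0,0.1],[1.7,0,2.4,0,0.1],[2.3,0,3.4,0,0.1],[2.8,0,4.1,0,0.1],[2.9,0,4.2,0,0.1]]}}

```text
t: 22.62
tool_pos: [0.3112, -0.2892, 0.1786]
tcp_rot: [0.07, 0.952, -0.027, 0.296]
ft_force: [-0.1, 1.2, -3.1]
grip_width: 0.255
```

Emit:
{"fn": "apply_moves", "kwargs": {"plan": [[0.15,0,0.2,0,0.1],[0.2,0,0.3,0,0.1],[0.2,0,0.3,0,0.1]]}}

```text
t: 22.87
tool_pos: [0.3113, -0.29, 0.1769]
tcp_rot: [0.07, 0.952, -0.028, 0.297]
ft_force: [0.1, -0.2, -3.2]
grip_width: 0.254
```

```bash
python3 - <<'E'
from tgt import *
s,R=st(); g=s['tool_pos']+.167*R[:,2]
for t in ([.405,-.307,.034],): print((R.T@(np.array(t)-g)*100).round(2))
E
```

```text
t 22.8667 q [-0.917 -0.415  2.33   0.549  0.838 -2.633] p [ 0.3113 -0.29    0.1769] F [ 0.1 -0.2 -3.2] g 0.254
x [-0.814  0.117 -0.569] y [ 0.15   0.989 -0.011] z [ 0.561 -0.094 -0.823] tilt 34.66 az -9.5 tip [ 0.4157 -0.3075  0.0239] grasp [ 0.405  -0.3058  0.0395]
[ 0.3  -0.12  0.46]
```

Emit:
{"fn": "apply_moves", "kwargs": {"plan": [[0.12,0,0.2,0,0.1],[0.15,0,0.25,0,0.1]]}}

```text
t: 23.03
tool_pos: [0.3114, -0.2901, 0.1737]
tcp_rot: [0.07, 0.952, -0.028, 0.297]
ft_force: [0.0, 1.1, -2.8]
grip_width: 0.257
```

Emit:
{"fn": "apply_moves", "kwargs": {"plan": [[0.1,0,0.15,0,0.1],[0.1,0,0.15,0,0.1]]}}

```text
t: 23.2
tool_pos: [0.3116, -0.2903, 0.1723]
tcp_rot: [0.07, 0.952, -0.028, 0.297]
ft_force: [0.5, 0.4, 1.5]
grip_width: 0.258
```

```bash
python3 - <<'E'
from tgt import *
s,R=st()
E
```

```text
t 23.2 q [-0.917 -0.407  2.332  0.555  0.828 -2.641] p [ 0.3116 -0.2903  0.1723] F [0.5 0.4 1.5] g 0.258
x [-0.814  0.117 -0.569] y [ 0.15   0.989 -0.011] z [ 0.561 -0.095 -0.822] tilt 34.71 az -9.6 tip [ 0.416  -0.3079  0.0194] grasp [ 0.4053 -0.3061  0.0351]
```

Emit:
{"fn": "apply_moves", "kwargs": {"plan": [[0,0,0,0,0.3],[0,0,0,0,0.35],[0,0,0,0,0.42],[0,0,0,0,0.42],[0,0,0,0,0.42]]}}

```text
t: 23.62
tool_pos: [0.3114, -0.29, 0.1718]
tcp_rot: [0.07, 0.952, -0.028, 0.296]
ft_force: [0.3, 0.4, 0.9]
grip_width: 0.417
```

Emit:
{"fn": "apply_moves", "kwargs": {"plan": [[0,0,-1,0,0.42],[0,0,-3,0,0.42],[0,0,-6,0,0.42],[0,0,-9,0,0.42],[0,0,-12,0,0.42]]}}

```text
t: 24.03
tool_pos: [0.2434, -0.2782, 0.2714]
tcp_rot: [0.07, 0.952, -0.027, 0.296]
ft_force: [0.3, -1.4, -0.2]
grip_width: 0.42
```

```bash
python3 - <<'E'
from tgt import *
s,R=st()
D={}
for n in ('scene','top'):
    im,D[n]=optics.get_image(n); cv2.imwrite('pics/%s6.png'%n,im)
a=cv2.imread('pics/scene6.png')[150:310,140:380];b=cv2.imread('pics/top6.png')[150:310,240:480]
crop(np.vstack([a,b]),'pics/d7.png',0,0,240,320,1.8)
crop('pics/scene6.png','pics/d8.png',280,170,380,260,7)
crop('pics/top6.png','pics/d9.png',380,205,470,325,5)
E
```

```text
t 24.0333 q [-1.062 -0.69   2.332  0.509  1.146 -2.616] p [ 0.2434 -0.2782  0.2714] F [ 0.3 -1.4 -0.2] g 0.42
x [-0.815  0.117 -0.568] y [ 0.149  0.989 -0.011] z [ 0.56  -0.093 -0.823] tilt 34.61 az -9.5 tip [ 0.3476 -0.2956  0.1183] grasp [ 0.337  -0.2938  0.134 ]
```

View pics/d9.png

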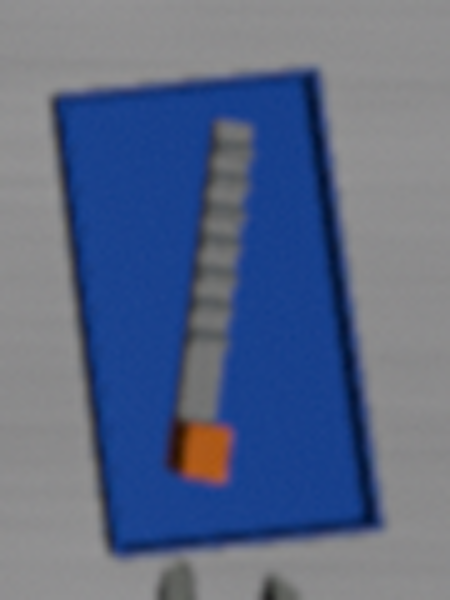

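View pics/d8.png

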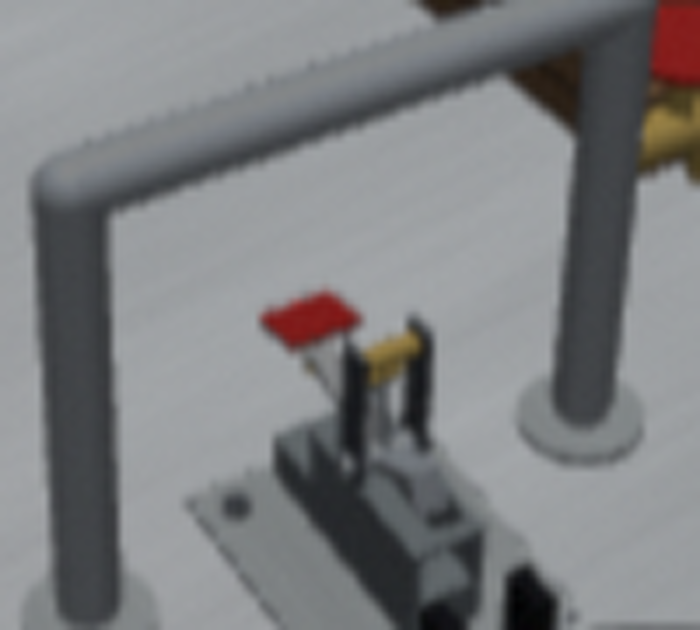

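View pics/d7.png

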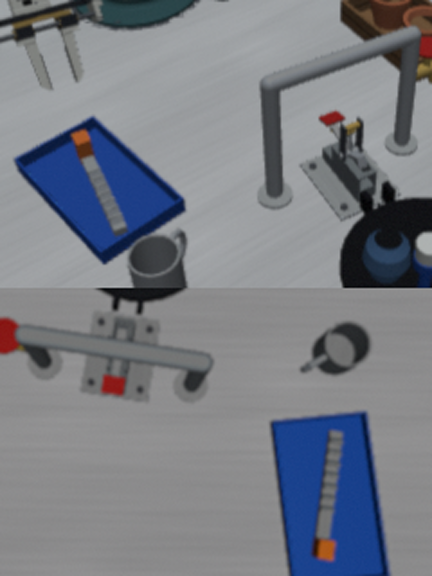

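The bar lies teeth up well inside the tray: the grip is at about (205,455) and the tip at (233,130) in the enlarged top view, clear of every wall. The red pad at (310,320) is at the same low place as right after the click, and the fingers are clear. I'll check that the bar is flat and hand in.

```bash
python3 - <<'E'
from tgt import *
im,D=optics.get_image('top')
for x,y in ((205,455),(203,370),(215,280),(230,190),(233,140)):
    u,v=int(380+x/5),int(205+y/5); print(deproj('top',u,v,d=np.median(D[v-1:v+2,u-1:u+2])).round(4))
print(bot.sense()['ft_force']); print(bot.hand_in())
E
```

```text
[ 0.4026 -0.306   0.0516]
[ 0.447  -0.3126  0.0161]
[ 0.4974 -0.3217  0.0176]
[ 0.5484 -0.3316  0.0163]
[ 0.5767 -0.3313  0.0196]
[-0.72644122  0.31203492 -1.06510008]
the job is handed in; nothing more can be done
None
```

The job is handed in at about 24 s of the 61 s allowed: the lever is clicked down, and the bar is drawn out and lying in the blue tray. No verdict was reported, so the result rests on my own last checks.

- **Reaching in:** The moves cannot tilt the tool directly. I tilted it to about 35° by pushing at the arm's reach limits in free space.
- **Lever:** I found the pad by touch, with the finger edge at about 115 mm. The push peaked at roughly 9–10 N, then fell to zero as the lever snapped down, and I stopped there.
- **Bar:** I pinched the grip at 25 N and drew the bar about 158 mm straight out. I then lifted it, carried it to the tray and set it down with light contact of about 4 N before releasing.

**Last checks:**
- **Bar in the tray:** It lies teeth up, at least about 15 mm from every wall. Its top reads 16 to 20 mm high all along its length, which is flat to within camera noise.
- **Lever:** The pad sits in the same low place as right after the click.
- **Jug and turntable:** Both look unmoved by eye in the last pictures. I did not measure them.
- **Funnel:** I did not check it at the end. The gripper stayed well away from it after the first moves.
- **Robot:** The fingers are clear of everything, and the force reading is near zero.

Two things did not go cleanly:
- While I was setting the tilt, one joint ran onto its range limit, reading -0.831 against -0.83, with a brief jolt of about 15 N.
- The tool's tilt while pressing was 34.6°, just under the advised 35°, and it still cleared the pipe.

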